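# Seat the washed board of a wire cheese cutter and close the bow

## Robot

A 6-joint arm with a two-finger parallel gripper is mounted at the origin on a cart in front of the work surface, level with it; the furniture and walls round the work are solid. World frame = base frame: x ahead of the robot, y to its left, z up, the work surface at z = 0. Lengths are in m, angles in rad, forces in N, time in s.
With the tool pointing down it reaches from about 0.375 to 0.975 m from the base axis. Payload 3.8 kg.
Tool frame: the origin (TCP) lies midway between the tips of the shut fingers; the grasp point (between the pads) lies 19 mm behind it; z points along the fingers, y is the direction in which the jaws open and shut (so a half turn about z gives the same grasp; the last joint's range is limited). The gripper opens to 85 mm and grips with 20 to 120 N. Pads are 22 mm wide; open, the fingers measure 114 mm over their backs; the gripper's body (76 mm by 85 mm) begins 54 mm behind the grasp point. The pads swing forward as they close: fully open they stand 13 mm farther back than shut.
Start: joints at [1.145, 0.264, 1.604, -0, 1.274, -0.037], TCP at [0.256, 0.625, 0.231] pointing down, gripper open.
Joint ranges: [-2.63, 2.63], [-0.94, 2.18], [0.31, 2.57], [-1.31, 4.45], [0, 2.66], [-2.55, 2.55]. Speed limits (rad/s): [2.57, 2.57, 3.14, 3.14, 3.14, 3.14].

## Interface

Orientations are given as a rotation vector (axis times angle).
In Python, from workcell import bot gives the robot as it stands. The module is installed in compiled form; this text tells all that it offers.
- The arm moves only by the tool move_arm, never from a script. Its argument "steps" is a list of rows, each a list of 5 numbers: the shift along the tool's x, y, z in mm, then the turn about the tool's z in degrees, then the opening in per cent of the stroke, from 0 (shut) to 100 (fully open). In form: [[tx, ty, tz, turn, claw], ...]. A call has 1 to 20 rows; each row is the pose to reach, as a shift and turn from the pose commanded when the call began, along the tool's axes at that moment; what a row does not reach only later rows make up. A row lasts 1/10 s, in which the tool goes at most 50 mm and 8.59 degrees, less where a joint would pass 70% of its speed; a pose out of reach is approached as far as the arm can. A call with a gripper value outside its range is refused whole. The fingers move at their own pace and stop on an object; "newtons" is the grip in N (left out, the last holds). Time passes only in rows, so rows that repeat a pose let the fingers close. It gives the time, the measured TCP pose, the force and the opening at its end, in the units of the state.
- bot.read_state(): the state, without advancing time (a new reading comes with each control period).
- bot.read_camera(name): name is "scene" or "top" or "wrist"; returns a dict with "pixels" (420x560x3 uint8, red, green, blue), "depth" (420x560 float32, m along the optical axis (not along the pixel's ray), 0 where there is no reading), "fovy" (degrees; the focal length in pixels is half the picture's height over the tangent of half this angle, whatever the lens; pixels are square), "cx", "cy" (the principal point, pixels), "xyz" and "attitude" of the camera in the world. Camera axes: x right, y up, looking along -z (the intrinsics and any distortion apply to the point x, -y, -z); pixel columns grow to the right and rows downward; lengths in m; the calibration is good to about 2 mm. A picture is of the moment at which its call begins.
- bot.finish_job(): hands the job in, once; it reports no verdict.
The state is a dict: "time": time; "q": joint angles; "joint_vel": joint speeds; "joint_torque": joint torques, N m; "tool_pos": TCP position; "tcp_rot": TCP orientation; "wrist_force": force on the tool from outside, world axes, zero at the start; "torque": the same for the moment, N m; "width": opening from 0.0 (shut) to 1.0 (fully open).
Only numpy, scipy, OpenCV 4.12 (cv2) and the standard library are available. Lean on these libraries where they do the work, as an engineer would, in place of code of your own. Each camera call takes 0.05 s, during which the arm holds its last target.

## Task

The washed board of the wire cheese cutter has been laid back loosely on its steel base. Slide it home and press it so that it bears firmly on both dowels and on the end stop at the same time, pushing gently and never ramming it; then lower the wire bow by its black handle all the way down, so that the wire lies in the board's groove, and let go. Do not press the wire onto the wood, and leave the other things on the counter where they are.

Things in the scene. Friction and masses are not known exactly. Their poses are not given: they have to be found in the camera images.
- cutter_base: Polished steel base plate of a wire cheese cutter, fixed to the worktop; 290 x 320 mm, top face 10 mm up. Origin: on the worktop, under the centre of the board when that is home. x points away from the robot to the bow's hinge, y left to the end stop. The plate spans x -145..145, y -170..150 mm.
- dowel_left: Steel dowel pin, 10 mm diameter, 16 mm high, standing on the base plate at x = +70, y = +75 mm of the base. Origin at its foot, on its axis. The board's far long edge bears on it.
- dowel_right: The second, equal dowel, at x = +70, y = -75 mm of the base. Origin at its foot, on its axis. A push along the base's x about midway between the dowels (base y = 0) turns the board square until it bears on both; a push opposite or outside a dowel can jam it at a slant.
- end_stop: End stop: dark steel block, 34 x 18 x 18 mm, with a domed brass button that looks to the right; the board's left end bears on it. Origin: on the plate under the button's tip (x = 50, y = 115 mm of the base; button axis 10 mm above the plate).
- board_centre (a point): Centre, half-way up, of the loose waxed beech board: 130 mm deep (its x), 230 long (its y), 18 thick, 0.3 to 0.55 kg, friction about 0.2 on all it touches; flat on the plate (top 28 mm above the worktop). Axes parallel to the base's when home: far edge on both dowels, left end on the end stop, centre over the base's origin. Starts 8 to 35 mm short, turned up to 0.08 rad.
- cut_corner (a point): Middle of the board's cut-off near right corner: an upright face, 42 mm wide, 18 high, at 45 degrees, x = -50, y = -100 mm from the board's centre. A level push square on it (along board x + y) drives the board to both dowels and the stop at once and loads all three; 15 to 20 N held for half a second is firm, more than 20 N on one of them is ramming. Pressing down as well makes it stick.
- groove (a point): Middle of the floor of the saw groove in the board's top: 6 mm wide, 8 mm deep, along the board's x over its whole depth, at y = +45 mm from the board's centre.
- bow_hinge (a point): Hinge of the wire bow at the back of the base: on its axis, which is parallel to the base's y; at x = 118, y = 45, z = 23.5 mm of the base.
- wire_bow (a joint): Angle of the bow about its hinge: 0 fully down (wire level, 4.5 mm below the board's top, in the groove if the board is home), 1.4 upright, 1.5 the most. Stiff hinge: it stays where it is left; moving it takes 1 to 3 N at the handle, more where a tight grip turns on it. Wire 2.5 mm thick, 60 mm under the bow's top bar; the front leg hangs 18 mm before the board when down.
- bow_grip (a point): Middle of the bow's black handle: a round bar, 18 mm diameter, 104 long, parallel to the base's y, held at its two ends, its middle 90 mm free all round. It runs on a circle of 257 mm about the hinge: at joint value t it is at x = 118 - 257 cos(t + 0.2355), y = 45, z = 23.5 + 257 sin(t + 0.2355) mm of the base; an upright grip may let it turn between the fingers.
- tub: Bystander: shut steel food pan with a hinged lid, 186 x 188 x 110 mm. Origin at the centre of its underside.
- label_tape: Bystander: roll of masking tape lying flat, 104 mm across, 25 mm high. Origin at the centre of its underside.
- marker: Bystander: blue and white marker pen lying down, 135 long mm. Origin at the centre of its underside.
- deli_pot: Bystander: small printed plastic pot, 72 mm across, 71 mm high. Origin at the centre of its underside.
- timer: Bystander: kitchen timer with red dial, 68 mm across, 56 mm high. Origin at the centre of its underside.

How it is judged:
On the way, in this order (a step that is already met when the one before it is completed fails the run):
1. with the bow still raised, the board is pressed against both dowels and the end stop at the same time (at least 1.5 N on each) (contact force between board and dowel_left above 1.5 N and contact force between board and dowel_right above 1.5 N and contact force between board and end_stop above 1.5 N and value of joint wire_bow above 0.7 rad), for 0.3 s.
2. the bow is lowered with the board home (x of board_centre in the frame of cutter_base between -0.002 and 0.002 m and y of board_centre in the frame of cutter_base between -0.002 and 0.002 m and angle between the x axis of board_centre and the x axis of cutter_base, either way round below 0.02 rad and value of joint wire_bow below 0.025 rad), for 0.2 s.
At the end, for the whole second after the job is handed in: The board lies flat on the base, its far edge within 2 mm of both dowels and its left end within 2 mm of the end stop, square to the base within 0.02 rad; the bow is fully down (joint below 0.025 rad), the wire in the groove (all of step 2 and z of board_centre in the frame of cutter_base below 0.021 m and angle between board_centre's own z axis and vertical below 0.03 rad); the robot touches nothing.
It fails at once if the board is rammed: more than 20 N on a dowel or on the end stop (contact force between board and dowel_left above 20 N or contact force between board and dowel_right above 20 N or contact force between board and end_stop above 20 N).
It fails at once if the bow or its wire presses on the board with more than 12 N (contact force between wire_bow and board above 12 N).
It fails at once if a bystander is moved by more than 30 mm (distance of any of tub, label_tape, marker, deli_pot, timer from where it was at the start of the episode above 0.03 m).
It also fails if it takes over 72 s, if anything falls off the work surface, if the arm or the gripper's body presses on something with over 40 N, if the wrist force passes 120 N, or if a joint passes its speed limit or range.

## Working session

There is one attempt and no reset: what is moved stays moved. The work goes in short steps, Python scripts to look and compute and a tool call to move; the robot and the scene stay as the last step left them, time stands still between calls to the robot, and variables do not carry over. Pictures are saved under pics/ and viewed, and the job is handed in when it is done.

Besides the shell and the picture viewer there is one more tool, called after "Request:" by a JSON object that holds its "name" and its "arguments". move_arm: Moves the arm, as the interface text tells. Its arguments: {"type":"object","properties":{"steps":{"type":"array","items":{"type":"array","items":{"type":"number"}}},"newtons":{"type":"number"}},"required":["steps"]}

```bash
mkdir -p pics; python3 - <<'E'
from workcell import bot
import cv2,pickle
s=bot.read_state(); print(s)
for n in ["scene","top","wrist"]:
    c=bot.read_camera(n); pickle.dump(c,open(f"pics/{n}0.pkl","wb"))
    print(n,c["fovy"],c["cx"],c["cy"],c["xyz"],c["attitude"],[k for k in c])
    cv2.imwrite(f"pics/{n}0.png",c["pixels"][:,:,::-1])
E
```

```text
{'time': 0.0, 'q': array([ 1.14511727e+00,  2.64777057e-01,  1.60540156e+00,  7.39327814e-06,
        1.27368918e+00, -3.69070170e-02]), 'joint_vel': array([-0.00210249, -0.00032816,  0.00070976, -0.00038218, -0.00027634,
        0.0012788 ]), 'joint_torque': array([ 6.50242400e-04, -5.15111697e+01, -3.67310858e+01,  1.66328609e-04,
        1.29792426e-02, -2.56345481e-05]), 'tool_pos': array([0.25555765, 0.62395065, 0.22993103]), 'tcp_rot': array([-0.60674399, -3.0819043 ,  0.00347549]), 'wrist_force': array([-0.55801428,  0.04144064,  0.26060329]), 'torque': array([ 0.00127802,  0.03758418, -0.00985652]), 'width': 1.0045940190710267}
scene 56.721736784515436 277.0444408662223 208.4374532286056 [-0.09183822 -0.60440367  0.94095485] [ 0.72792349 -0.30817484 -0.76508113] ['pixels', 'depth', 'fovy', 'cx', 'cy', 'xyz', 'attitude']
top 57.34784364900664 278.6216462032078 208.06502977649012 [0.46332197 0.01456102 1.05460545] [ 0.04034943 -0.05256692 -1.56363439] ['pixels', 'depth', 'fovy', 'cx', 'cy', 'xyz', 'attitude']
wrist 59.610545278513804 284.3456426537841 212.60891250009578 [0.17822206 0.65617802 0.37283506] [-0.29280441 -0.19256041  1.17115497] ['pixels', 'depth', 'fovy', 'cx', 'cy', 'xyz', 'attitude']
```

View pics/scene0.png

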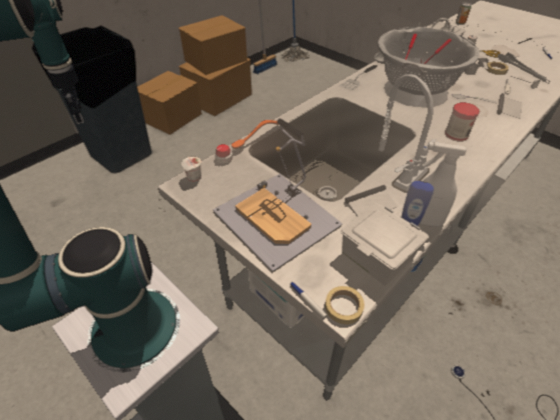

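View pics/top0.png

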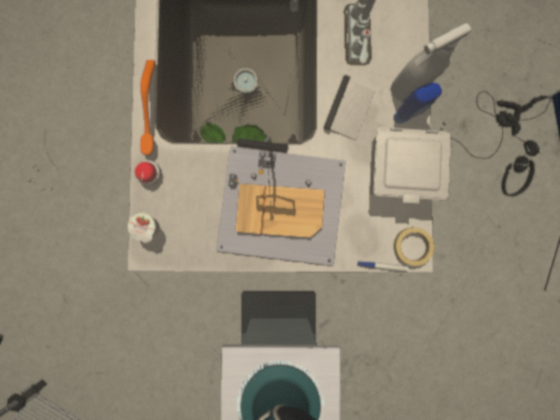

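View pics/wrist0.png

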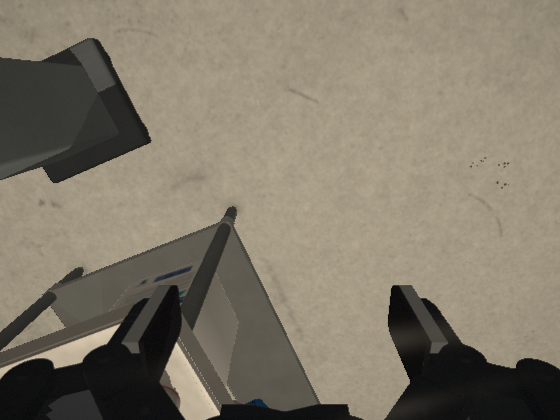

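```bash
cat > h.py <<'E'
import numpy as np,cv2,pickle
from scipy.spatial.transform import Rotation as R
def f(c): return c["pixels"].shape[0]/2/np.tan(np.radians(c["fovy"])/2)
def ray(c,u,v):
    d=np.array([(u-c["cx"])/f(c),-(v-c["cy"])/f(c),-1.0]); return R.from_rotvec(c["attitude"]).apply(d)
def onplane(c,u,v,z):
    d=ray(c,u,v); p=np.array(c["xyz"]); return p+d*(z-p[2])/d[2]
def proj(c,P):
    q=R.from_rotvec(c["attitude"]).inv().apply(np.asarray(P)-c["xyz"]); return c["cx"]+f(c)*q[0]/-q[2], c["cy"]-f(c)*q[1]/-q[2]
def load(n): return pickle.load(open(f"pics/{n}.pkl","rb"))
def crop(c,name,r0,r1,c0,c1,k):
    cv2.imwrite(name,cv2.resize(c["pixels"][r0:r1,c0:c1,::-1],None,fx=k,fy=k,interpolation=cv2.INTER_CUBIC))
E
python3 - <<'E'
from h import *
c=load("top0"); crop(c,"pics/topc.png",130,280,200,360,5)
s=load("scene0"); crop(s,"pics/scc.png",165,285,190,360,4)
print([np.round(onplane(c,*p,.01),3) for p in [(235,147),(344,160),(219,250),(334,264)]])
E
```

```text
[array([0.693, 0.128, 0.01 ]), array([ 0.659, -0.172,  0.01 ]), array([0.411, 0.167, 0.01 ]), array([ 0.375, -0.144,  0.01 ])]
```

View pics/topc.png

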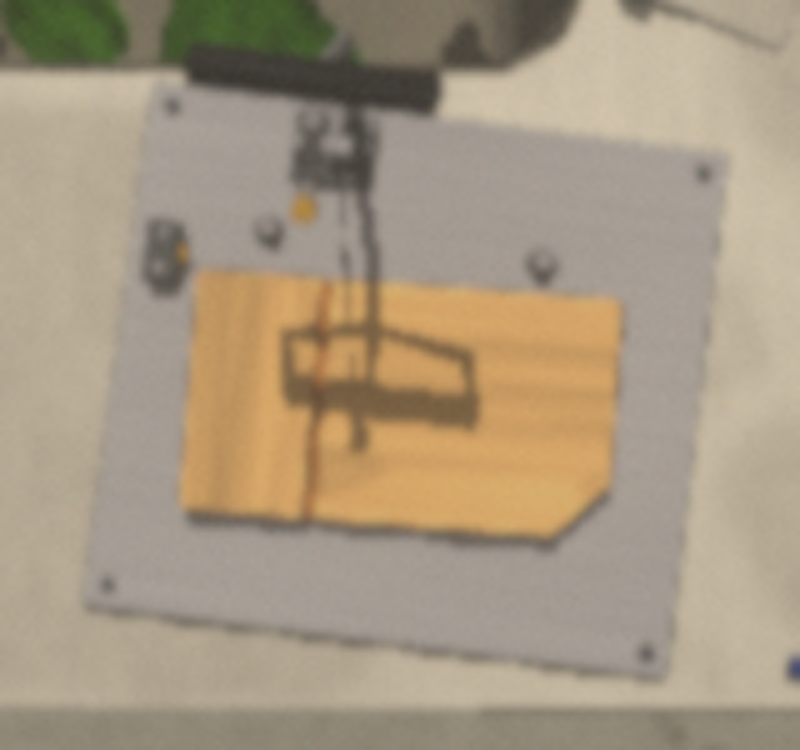

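View pics/scc.png

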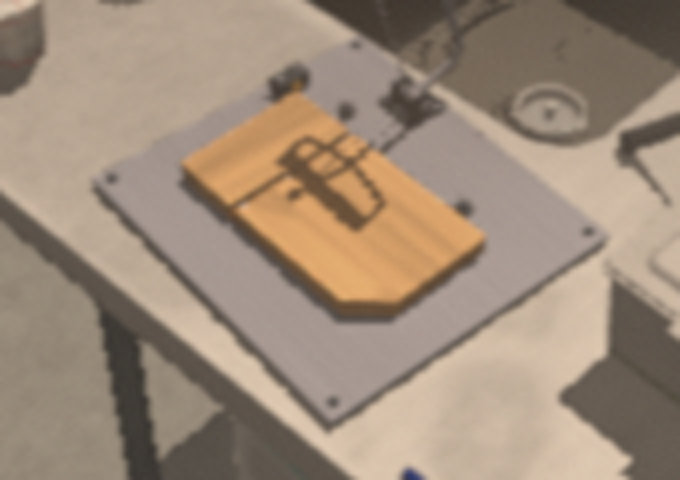

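```bash
cat >> h.py <<'E'
def tool(s): return R.from_rotvec(s["tcp_rot"])
def shift(s,target):
    """mm along tool axes from measured pose to target"""
    return tool(s).inv().apply(np.asarray(target)-s["tool_pos"])*1000
def yaw(s):
    x=tool(s).apply([1,0,0]); return np.degrees(np.arctan2(x[1],x[0]))
E
python3 - <<'E'
from h import *
from workcell import bot
s=bot.read_state(); print(yaw(s), tool(s).as_matrix().round(3)); print(shift(s,[.44,-.10,.25]))
E
```

```text
157.72329461514516 [[-0.925  0.379 -0.001]
 [ 0.379  0.925 -0.002]
 [ 0.    -0.002 -1.   ]]
[-445.07804429 -600.18693168  -18.69040937]
```

Request:
{"name": "move_arm", "arguments": {"steps": [[-22,-30,-19,6,0],[-44,-60,-19,12,0],[-67,-90,-19,18,0],[-89,-120,-19,24,0],[-111,-150,-19,30,0],[-134,-180,-19,36,0],[-156,-210,-19,42,0],[-178,-240,-19,48,0],[-200,-270,-19,54,0],[-222,-300,-19,60,0],[-245,-330,-19,66,0],[-267,-360,-19,72,0],[-289,-390,-19,78,0],[-311,-420,-19,84,0],[-334,-450,-19,90,0],[-356,-480,-19,96,0],[-378,-510,-19,102,0],[-400,-540,-19,108,0],[-423,-570,-19,114,0],[-445,-600,-19,119,0]], "newtons": 40}}

```text
time: 2.15
tool_pos: [0.4402, -0.1009, 0.2502]
tcp_rot: [-2.966, -1.035, -0.0]
wrist_force: [0.3, -0.3, -0.4]
width: 0.001
```

Request:
{"name": "move_arm", "arguments": {"steps": [[0,0,0,0,0],[0,0,0,0,0],[0,0,0,0,0]]}}

```text
time: 2.45
tool_pos: [0.4398, -0.0986, 0.25]
tcp_rot: [-2.963, -1.043, 0.001]
wrist_force: [-0.4, 0.6, 0.1]
width: 0.0
```

```bash
python3 - <<'E'
from h import *
from workcell import bot
s=bot.read_state(); print(s["time"],s["tool_pos"],yaw(s),s["wrist_force"],s["width"],s["q"])
c=bot.read_camera("wrist"); pickle.dump(c,open("pics/w1.pkl","wb")); cv2.imwrite("pics/w1.png",c["pixels"][:,:,::-1]); print(c["xyz"],ray(c,c["cx"],c["cy"]))
E
```

```text
2.45 [ 0.43979531 -0.0985518   0.2499644 ] 38.77727525797456 [-0.35746829  0.56810089  0.06475089] 0.0002573604937978722 [-2.76083587e-01 -1.83732133e-01  2.03397695e+00  4.90479194e-04
  1.29221798e+00  6.17786589e-01]
[ 0.50538458 -0.04601082  0.39270508] [-0.25514026 -0.20365626 -0.94521298]
```

View pics/w1.png

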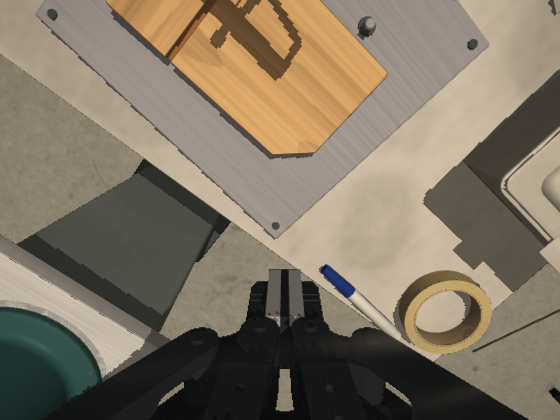

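Request:
{"name": "move_arm", "arguments": {"steps": [[20,0,-10,0,0],[45,0,-25,0,0],[70,0,-40,0,0],[90,0,-50,0,0],[90,0,-50,0,0],[90,0,-50,0,0],[90,0,-50,0,0]]}}

```text
time: 3.2
tool_pos: [0.5092, -0.0427, 0.2994]
tcp_rot: [-2.963, -1.043, 0.003]
wrist_force: [0.9, -0.0, 0.3]
width: -0.001
```

```bash
python3 - <<'E'
from h import *
from workcell import bot
s=bot.read_state(); print(s["time"],s["tool_pos"],yaw(s),s["wrist_force"],s["width"])
c=bot.read_camera("wrist"); pickle.dump(c,open("pics/w2.pkl","wb")); cv2.imwrite("pics/w2.png",c["pixels"][:,:,::-1]); print(c["xyz"])
E
```

```text
3.2 [ 0.50924608 -0.04270013  0.29940004] 38.77723312101585 [ 0.90415526 -0.02278495  0.34400337] -0.0007454434055383548
[0.57499302 0.00996088 0.44203804]
```

View pics/w2.png

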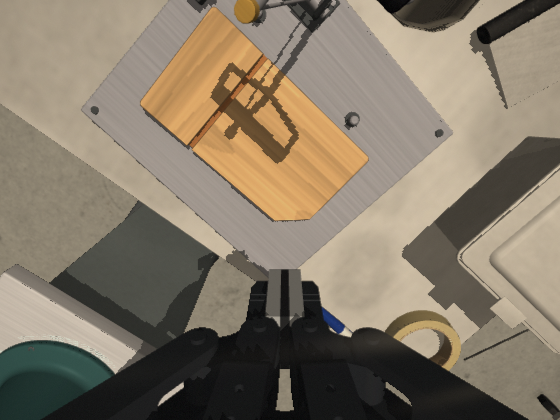

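```bash
cat > meas.py <<'E'
from h import *
def boardpts(c):
    hsv=cv2.cvtColor(c["pixels"],cv2.COLOR_RGB2HSV)
    m=cv2.inRange(hsv,(8,90,50),(28,255,255))
    m=cv2.morphologyEx(m,cv2.MORPH_CLOSE,np.ones((9,9)))
    n,l,st,ce=cv2.connectedComponentsWithStats(m); k=1+np.argmax(st[1:,4]); m=(l==k).astype(np.uint8)
    cs,_=cv2.findContours(m,cv2.RETR_EXTERNAL,cv2.CHAIN_APPROX_NONE); return cv2.convexHull(max(cs,key=cv2.contourArea))[:,0,:],m
def platelines(c,edges,thr=4):
    """edges: list of pixel endpoint pairs: refine by strongest gradient normal to each"""
    g=cv2.GaussianBlur(cv2.cvtColor(c["pixels"],cv2.COLOR_RGB2LAB).astype(np.float32),(0,0),1)
    out=[]
    for a,b in edges:
        a=np.array(a,float);b=np.array(b,float);t=(b-a)/np.linalg.norm(b-a);n=np.array([-t[1],t[0]])
        P=[];ds=np.arange(-5,5.01,.25)
        for k in np.linspace(.04,.96,60):
            q=a+(b-a)*k+ds[:,None]*n
            v=cv2.remap(g,q[:,0].astype(np.float32)[None],q[:,1].astype(np.float32)[None],cv2.INTER_LINEAR)[0]
            gr=np.abs(np.gradient(v,axis=0)).sum(1); P.append(q[np.argmax(gr)])
        P=np.array(P,np.float32)
        for _ in range(3):
            vx,vy,x,y=cv2.fitLine(P,cv2.DIST_HUBER,0,.01,.01).ravel(); e=np.abs((P-[x,y])@[-vy,vx]); P=P[e<max(1.0,1.5*np.median(e))]
        out.append((np.array([x,y]),np.array([vx,vy]),len(P)))
    return out
def wline(c,l,z):
    p=onplane(c,*(l[0]-20*l[1]),z)[:2];q=onplane(c,*(l[0]+20*l[1]),z)[:2];return p,(q-p)/np.linalg.norm(q-p)
def inter(a,b):
    s=np.linalg.solve(np.array([a[1],-b[1]]).T,b[0]-a[0]);return a[0]+s[0]*a[1]
E
python3 - <<'E'
from meas import *
c=load("w2")
E={"near":((88,114),(215,212)),"right":((448,135),(330,238)),"left":((84,105),(165,12)),"far":((450,128),(360,20))}
L=dict(zip(E,platelines(c,list(E.values()))))
for z in (.010,):
    W={k:wline(c,l,z) for k,l in L.items()}
    for k in W: print(k,L[k][2],W[k][0].round(4),np.degrees(np.arctan2(*W[k][1][::-1])).round(2))
    for a,b in (("near","left"),("near","right"),("far","right"),("far","left")): print(a,b,inter(W[a],W[b]).round(4))
B={"near":((145,109),(270,215)),"far":((220,15),(363,153)),"left":((208,14),(145,97)),"right":((365,166),(315,214)),"cut":((281,220),(308,220))}
M=dict(zip(B,platelines(c,list(B.values()))))
W2={k:wline(c,l,.028) for k,l in M.items()}
for k in W2: print(k,M[k][2],M[k][0],np.degrees(np.arctan2(*W2[k][1][::-1])).round(2))
for a,b in (("near","left"),("far","left"),("far","right"),("near","cut"),("right","cut"),("near","right")): print(a,b,inter(W2[a],W2[b]).round(4))
print("dowel", onplane(c,352,119,.026))
t=load("top0")
print("screws wrist",[onplane(c,*p,.01).round(4) for p in ((95,110),(439,132))],"top",[onplane(t,200+x/5,130+y/5,.01).round(4) for x,y in ((108,583),(646,653),(704,174),(171,105))])
E
```

```text
near 21 [0.4056 0.1015] -87.05
right 58 [ 0.539 -0.161] -6.79
left 60 [0.4642 0.1695] -6.96
far 60 [ 0.6698 -0.0732] -96.81
near left [0.4017 0.1771]
near right [ 0.4184 -0.1466]
far right [ 0.6576 -0.1751]
far left [0.6954 0.1413]
near 58 [207.77347 163.04007] -93.95
far 59 [285.71326  76.60896] -93.77
left 60 [173.63783   57.203304] -3.85
right 59 [338.70667 188.58664] -3.6
cut 60 [296.31036 219.     ] -48.28
near left [0.4613 0.1219]
far left [0.589  0.1133]
far right [ 0.5741 -0.1136]
near cut [ 0.4476 -0.076 ]
right cut [ 0.4756 -0.1074]
near right [ 0.4456 -0.1055]
dowel [ 0.59419206 -0.0697714   0.026     ]
screws wrist [array([0.4192, 0.1617, 0.01  ]), array([ 0.6472, -0.1612,  0.01  ])] top [array([0.4198, 0.1603, 0.01  ]), array([ 0.3838, -0.1312,  0.01  ]), array([ 0.6455, -0.1634,  0.01  ]), array([0.6815, 0.1297, 0.01  ])]
```

```bash
python3 - <<'E'
from h import *
from workcell import bot
s=bot.read_state(); print(shift(s,[.4333,-.1140,.045]),shift(s,[.4635,-.0896,.014]))
E
```

```text
[-103.34051687    8.19643606  254.52230652] [-64.47300488   8.09884497 285.46914785]
```

Request:
{"name": "move_arm", "arguments": {"steps": [[-25,2,0,0.6,0],[-55,5,20,0.6,0],[-85,8,50,0.6,0],[-103,8,80,0.6,0],[-103,8,110,0.6,0],[-103,8,140,0.6,0],[-103,8,170,0.6,0],[-103,8,200,0.6,0],[-103,8,225,0.6,0],[-103,8,242,0.6,0],[-103,8,254,0.6,0],[-103,8,254,0.6,0],[-103,8,254,0.6,0]]}}

```text
time: 4.55
tool_pos: [0.4351, -0.1139, 0.0466]
tcp_rot: [2.969, 1.025, 0.0]
wrist_force: [0.5, -0.3, 0.4]
width: -0.003
```

```bash
python3 - <<'E'
from h import *
from workcell import bot
s=bot.read_state(); print(s["time"],s["tool_pos"],yaw(s),s["wrist_force"],s["torque"]);print(shift(s,[.4333,-.1140,.014]),shift(s,[.4635,-.0896,.014]))
c=bot.read_camera("wrist"); pickle.dump(c,open("pics/w3.pkl","wb")); cv2.imwrite("pics/w3.png",c["pixels"][:,:,::-1]); print(c["xyz"])
E
```

```text
4.55 [ 0.43507519 -0.11390002  0.04658852] 38.10397062530691 [ 0.47482532 -0.30276672  0.38625577] [ 0.01675124  0.01162413 -0.04865868]
[-1.45971208 -1.02257301 32.58828853] [37.3614401  -1.58661402 32.58953394]
[ 0.50116866 -0.06202667  0.18936226]
```

View pics/w3.png

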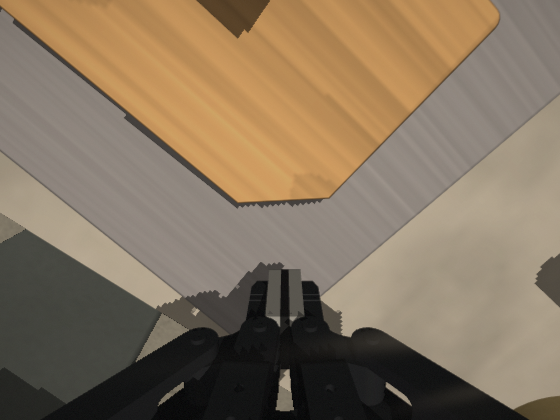

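Request:
{"name": "move_arm", "arguments": {"steps": [[0,-1,12,0,0],[0,-1,24,0,0],[0,-1,32,0,0],[0,-1,32,0,0],[4,-1,32,0,0],[8,-1,32,0,0],[12,-1,32,0,0],[15,-1,32,0,0],[17,-1,32,0,0],[17,-1,32,0,0],[17,-1,32,0,0]]}}

```text
time: 5.7
tool_pos: [0.4478, -0.1023, 0.0143]
tcp_rot: [2.969, 1.026, -0.0]
wrist_force: [-0.1, -0.9, 0.2]
width: -0.0
```

```bash
python3 - <<'E'
from h import *
from workcell import bot
s=bot.read_state(); print(s["time"],s["tool_pos"],yaw(s),s["wrist_force"],s["torque"]);print(shift(s,[.4635,-.0896,.014]), tool(s).inv().apply(s["wrist_force"]))
c=bot.read_camera("wrist"); pickle.dump(c,open("pics/w4.pkl","wb")); cv2.imwrite("pics/w4.png",c["pixels"][:,:,::-1]); print(c["xyz"])
E
```

```text
5.7 [ 0.44783111 -0.10234161  0.01431404] 38.13415317373959 [-0.11812274 -0.85723345  0.18505346] [ 0.00688673  0.01594713 -0.02964463]
[20.19265169 -0.34651914  0.31279863] [-0.62226863  0.60133259 -0.1850076 ]
[ 0.51392319 -0.05041938  0.15707707]
```

View pics/w4.png

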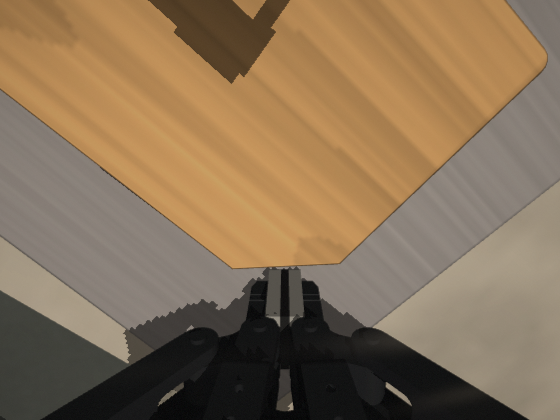

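Request:
{"name": "move_arm", "arguments": {"steps": [[1,0,0,0,0],[2,0,0,0,0],[3,0,0,0,0],[4,0,0,0,0],[5,0,0,0,0],[6,0,0,0,0],[7,0,0,0,0],[8,0,0,0,0],[9,0,0,0,0],[10,0,0,0,0],[10,0,0,0,0],[10,0,0,0,0]]}}

```text
time: 6.95
tool_pos: [0.4558, -0.0961, 0.0143]
tcp_rot: [-2.969, -1.026, -0.0]
wrist_force: [-0.1, 0.2, -0.6]
width: -0.001
```

```bash
cat > st.py <<'E'
from h import *
from workcell import bot
s=bot.read_state(); print(round(s["time"],2),s["tool_pos"].round(4),yaw(s).round(2),"F",s["wrist_force"].round(2),"Ftool",tool(s).inv().apply(s["wrist_force"]).round(2))
E
python3 st.py
```

```text
6.95 [ 0.4558 -0.0961  0.0143] 38.12 F [-0.05  0.25 -0.62] Ftool [ 0.11 -0.23  0.62]
```

Request:
{"name": "move_arm", "arguments": {"steps": [[1,0,0,0,0],[2,0,0,0,0],[3,0,0,0,0],[4,0,0,0,0],[4,0,0,0,0]]}}

```text
time: 7.45
tool_pos: [0.459, -0.0936, 0.0143]
tcp_rot: [-2.969, -1.026, -0.0]
wrist_force: [0.3, -1.1, 0.4]
width: 0.0
```

```bash
python3 st.py;  python3 - <<'E'
from h import *
from workcell import bot
for n in ("wrist","top"):
    c=bot.read_camera(n); pickle.dump(c,open(f"pics/{n}5.pkl","wb")); 
    if n=="wrist": cv2.imwrite("pics/w5.png",c["pixels"][:,:,::-1])
    else: crop(c,"pics/top5.png",130,280,200,360,5)
E
```

```text
7.45 [ 0.459  -0.0936  0.0143] 38.12 F [ 0.31 -1.06  0.42] Ftool [-0.41  1.03 -0.42]
```

View pics/w5.png

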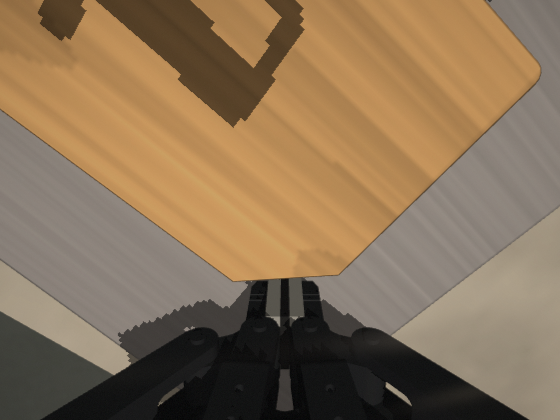

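View pics/top5.png

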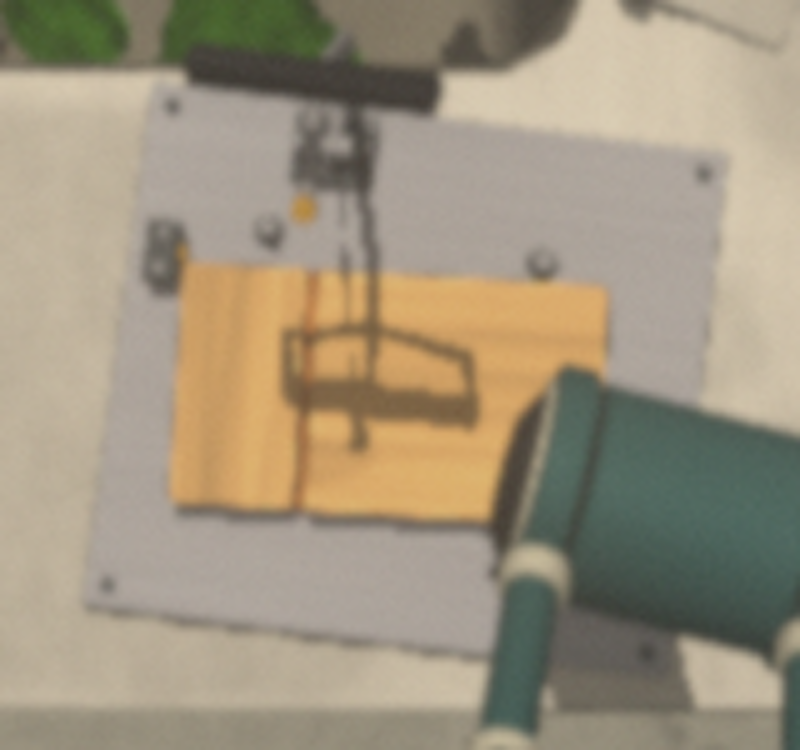

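Request:
{"name": "move_arm", "arguments": {"steps": [[0.7,0,0,0,0],[1.4,0,0,0,0],[2.1,0,0,0,0],[2.8,0,0,0,0],[3.5,0,0,0,0],[3.5,0,0,0,0]]}}

```text
time: 8.15
tool_pos: [0.4617, -0.0916, 0.0143]
tcp_rot: [2.969, 1.026, 0.0]
wrist_force: [-0.9, -1.3, -1.0]
width: -0.0
```

```bash
python3 st.py
```

```text
8.15 [ 0.4617 -0.0916  0.0143] 38.12 F [-0.92 -1.33 -1.01] Ftool [-1.54  0.48  1.01]
```

Request:
{"name": "move_arm", "arguments": {"steps": [[0.5,0,0,0,0],[1,0,0,0,0],[1.5,0,0,0,0],[2,0,0,0,0],[2,0,0,0,0]]}}

```text
time: 8.65
tool_pos: [0.4621, -0.0912, 0.0142]
tcp_rot: [2.968, 1.027, -0.004]
wrist_force: [-4.2, -6.7, 2.9]
width: 0.002
```

```bash
python3 st.py;  python3 - <<'E'
from h import *
from workcell import bot
c=bot.read_camera("top"); crop(c,"pics/top6.png",130,280,200,360,5)
E
```

```text
8.65 [ 0.4621 -0.0912  0.0142] 38.18 F [-4.18 -6.71  2.91] Ftool [-7.44  2.69 -2.89]
```

View pics/top6.png

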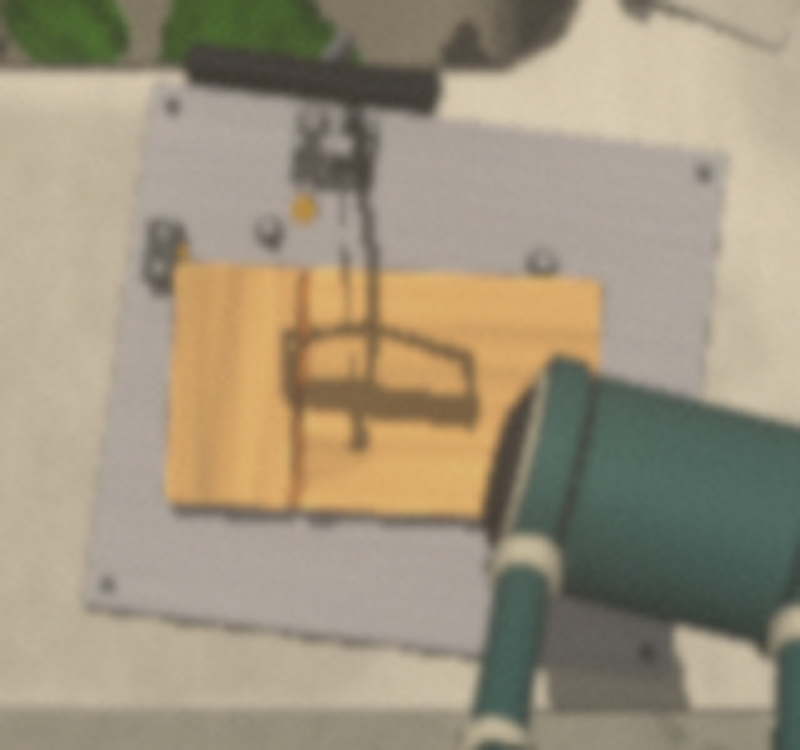

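Request:
{"name": "move_arm", "arguments": {"steps": [[0.3,-0.5,-0.3,0,0],[0.6,-1,-0.5,0,0],[0.9,-1.5,-0.5,0,0],[0.9,-2,-0.5,0,0],[0.9,-2,-0.5,0,0]]}}

```text
time: 9.2
tool_pos: [0.4607, -0.0901, 0.0143]
tcp_rot: [2.967, 1.028, -0.007]
wrist_force: [-6.3, -11.6, 1.8]
width: -0.002
```

```bash
python3 st.py
```

```text
9.2 [ 0.4607 -0.0901  0.0143] 38.23 F [ -6.26 -11.62   1.82] Ftool [-12.12   5.25  -1.76]
```

Request:
{"name": "move_arm", "arguments": {"steps": [[-2,1,0,0,0],[-5,2,0,0,0],[-12,2,0,0,0],[-25,2,-20,0,0],[-35,2,-60,0,0],[-20,2,-110,0,0],[0,2,-160,0,0],[20,2,-205,0,0],[30,2,-240,0,0],[45,2,-270,0,0],[60,2,-285,0,0],[60,2,-285,0,0],[60,2,-285,0,0],[60,2,-285,0,0]]}}

```text
time: 10.6
tool_pos: [0.5096, -0.0529, 0.2978]
tcp_rot: [-2.968, -1.025, 0.005]
wrist_force: [-0.1, 0.0, -0.5]
width: 0.001
```

```bash
python3 st.py;  python3 - <<'E'
from h import *
from workcell import bot
for n in ("wrist","top"):
    c=bot.read_camera(n); pickle.dump(c,open(f"pics/{n}7.pkl","wb")); 
    if n=="wrist": cv2.imwrite("pics/w7.png",c["pixels"][:,:,::-1])
    else: crop(c,"pics/top7.png",130,280,200,360,5)
E
```

```text
10.6 [ 0.5096 -0.0529  0.2978] 38.12 F [-0.09  0.01 -0.45] Ftool [-0.06 -0.06  0.45]
```

View pics/w7.png

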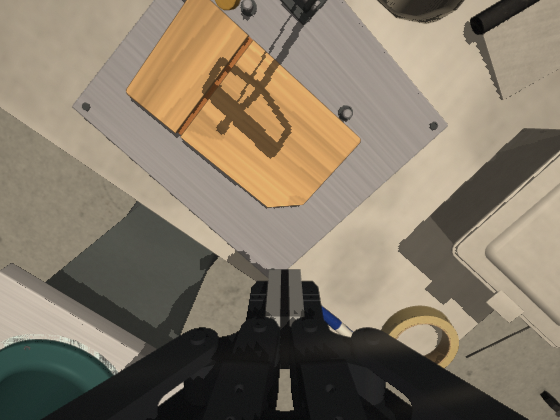

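View pics/top7.png

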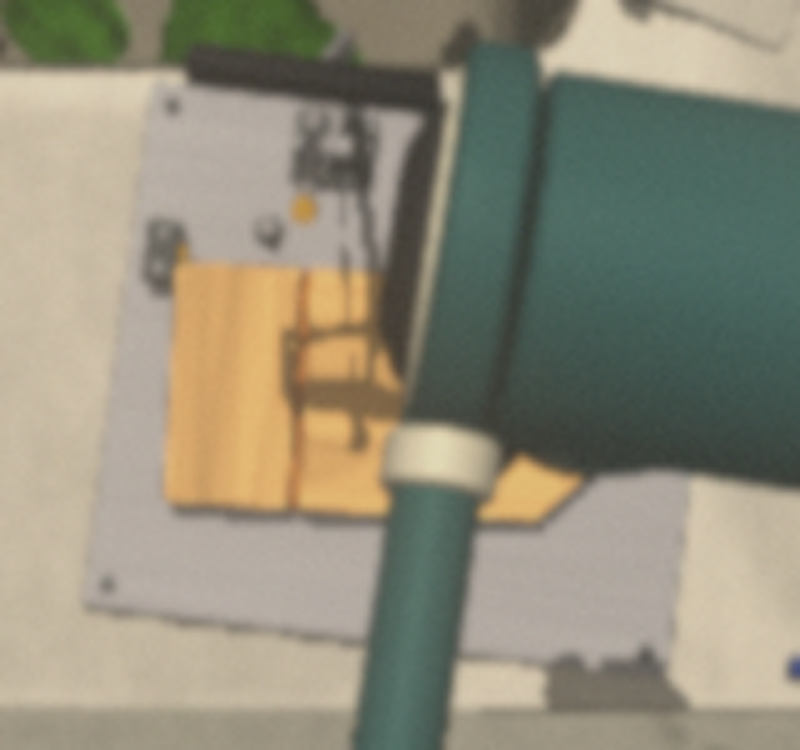

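```bash
python3 - <<'E'
from meas import *
c=load("wrist7")
E={"right":((442,131),(330,232)),"left":((76,100),(155,8)),"far":((444,122),(350,15))}
L=dict(zip(E,platelines(c,list(E.values()))))
W={k:wline(c,l,.01) for k,l in L.items()}
for k in W: print(k,L[k][2],np.degrees(np.arctan2(*W[k][1][::-1])).round(2))
fl,fr=inter(W["far"],W["left"]),inter(W["far"],W["right"])
th=np.radians(-6.85); Rz=np.array([[np.cos(th),-np.sin(th)],[np.sin(th),np.cos(th)]])
o1=fl-Rz@[.145,.150]; o2=fr-Rz@[.145,-.170]; print("origin",o1.round(4),o2.round(4)); o=(o1+o2)/2
B={"near":((132,101),(262,203)),"far":((245,33),(355,134)),"left":((180,15),(131,87)),"right":((357,146),(306,200)),"cut":((272,206),(298,205))}
M=dict(zip(B,platelines(c,list(B.values()))))
W2={k:wline(c,l,.028) for k,l in M.items()}
for k in W2: print(k,M[k][2],M[k][0],np.degrees(np.arctan2(*W2[k][1][::-1])).round(2))
Q={}
for a,b in (("near","left"),("far","left"),("far","right"),("near","cut"),("right","cut"),("near","right")):
    p=inter(W2[a],W2[b]); print(a,b,(1000*Rz.T@(p-o)).round(1)); Q[a,b]=p
cen=(Q["near","left"]+Q["far","right"]+Q["far","left"]+Q["near","right"])/4; print("centre in base",(1000*Rz.T@(cen-o)).round(1))
for n,p in (("dowelR top",(346,112)),("dowelL",(249,7))): print(n,(1000*Rz.T@(onplane(c,*p,.026)[:2]-o)).round(1))
crop(c,"pics/w7c.png",0,150,120,360,3.3)
E
```

```text
right 60 -6.78
left 58 -7.28
far 60 -96.87
origin [0.5336 0.0082] [0.5338 0.011 ]
near 57 [207.34537 158.43295] -92.52
far 59 [294.6827   78.61776] -92.44
left 60 [144.14854  62.65859] -2.42
right 60 [330.98502 172.51364] -2.3
cut 60 [286.36594 205.12222] -46.99
near left [-82.8 111.3]
far left [ 45.  121.2]
far right [  62.5 -105.7]
near cut [-67.8 -86.6]
right cut [ -35.9 -113.5]
near right [ -65.6 -115.9]
centre in base [-10.2   2.7]
dowelR top [ 70.6 -72.1]
dowelL [70.  72.4]
```

View pics/w7c.png

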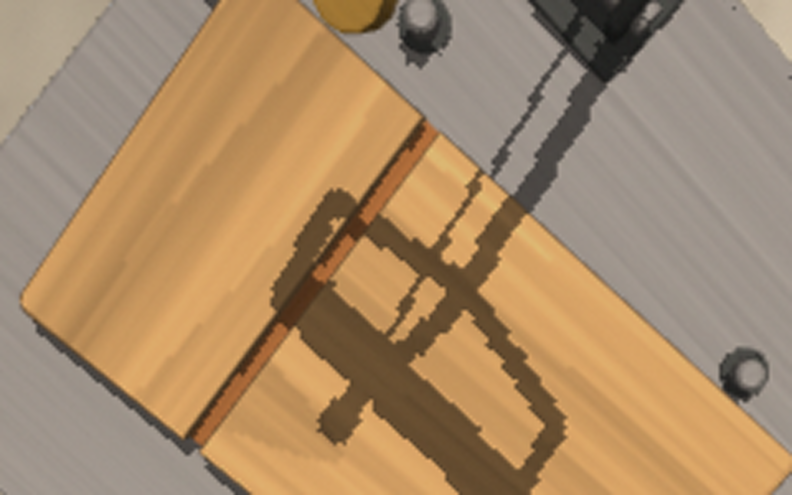

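```bash
cat >> h.py <<'E'
O=np.array([.5337,.0096]); TH=np.radians(-6.85); RZ=np.array([[np.cos(TH),-np.sin(TH)],[np.sin(TH),np.cos(TH)]])
def b2w(x,y,z): return np.r_[O+RZ@[x/1000,y/1000],z/1000]
def w2b(p): return np.r_[RZ.T@(np.asarray(p)[:2]-O),np.asarray(p)[2]]*1000
E
cat > st.py <<'E'
from h import *
import sys
from workcell import bot
s=bot.read_state(); Fb=RZ.T@s["wrist_force"][:2]
print(round(s["time"],2),"tcp base",w2b(s["tool_pos"]).round(1),"yaw-th",(yaw(s)-np.degrees(TH)).round(2),"Fbase",Fb.round(2),s["wrist_force"][2].round(2),"w",round(s["width"],3))
for a in sys.argv[1:]: print(a,shift(s,b2w(*map(float,a.split(",")))).round(1))
E
python3 st.py 12,142,296 12,142,50; python3 - <<'E'
from h import *
t=load("top0")
for z in (.27,.28,.29):
    print(z,[w2b(onplane(t,200+x/5,130+y/5,z)).round(1) for x,y in ((190,66),(438,92),(312,78))])
E
```

```text
10.7 tcp base [-16.4 -65.  297.9] yaw-th 44.94 Fbase [0.56 0.91] 0.23 w -0.001
12,142,296 [ 166.3 -126.5    1.8]
12,142,50 [ 166.9 -125.9  247.8]
0.27 [array([ 99. ,  96.3, 270. ]), array([101.3,  -6.7, 270. ]), array([100.5,  45.7, 270. ])]
0.28 [array([ 96.9,  95. , 280. ]), array([ 99.1,  -6.7, 280. ]), array([ 98.3,  45. , 280. ])]
0.29 [array([ 94.7,  93.7, 290. ]), array([ 96.9,  -6.6, 290. ]), array([ 96.1,  44.4, 290. ])]
```

Request:
{"name": "move_arm", "arguments": {"steps": [[25,-19,0,-6,0],[50,-38,0,-12,0],[75,-57,0,-18,0],[100,-76,0,-24,0],[125,-95,0,-30,0],[145,-112,0,-36,0],[160,-122,0,-42,0],[167,-126,10,-45,0],[167,-126,40,-45,0],[167,-126,75,-45,0],[167,-126,110,-45,0],[167,-126,145,-45,0],[167,-126,180,-45,0],[167,-126,210,-45,0],[167,-126,230,-45,0],[167,-126,243,-45,0],[167,-126,248,-45,0],[167,-126,248,-45,0],[167,-126,248,-45,0]]}}

```text
time: 12.6
tool_pos: [0.5657, 0.1496, 0.0529]
tcp_rot: [2.35, 2.083, 0.003]
wrist_force: [-0.1, 0.3, 0.3]
width: -0.001
```

```bash
python3 st.py 12,142,14 12,131,14; python3 - <<'E'
from h import *
from workcell import bot
c=bot.read_camera("wrist"); cv2.imwrite("pics/w8.png",c["pixels"][:,:,::-1])
c=bot.read_camera("scene"); crop(c,"pics/s8.png",130,285,190,400,3.6)
E
```

```text
12.6 tcp base [ 15.1 142.8  52.9] yaw-th 89.97 Fbase [-0.13  0.34] 0.32 w -0.001
12,142,14 [-0.8 -3.1 38.9]
12,131,14 [-11.8  -3.1  38.9]
```

View pics/w8.png

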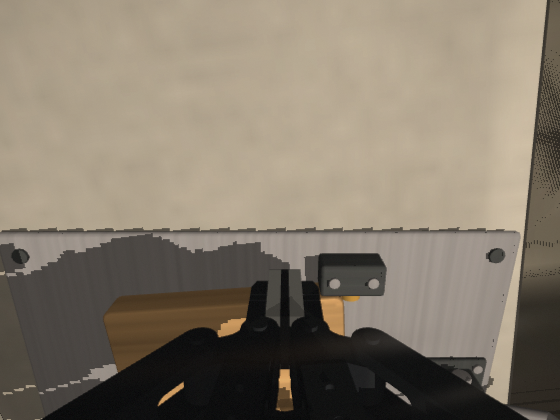

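View pics/s8.png

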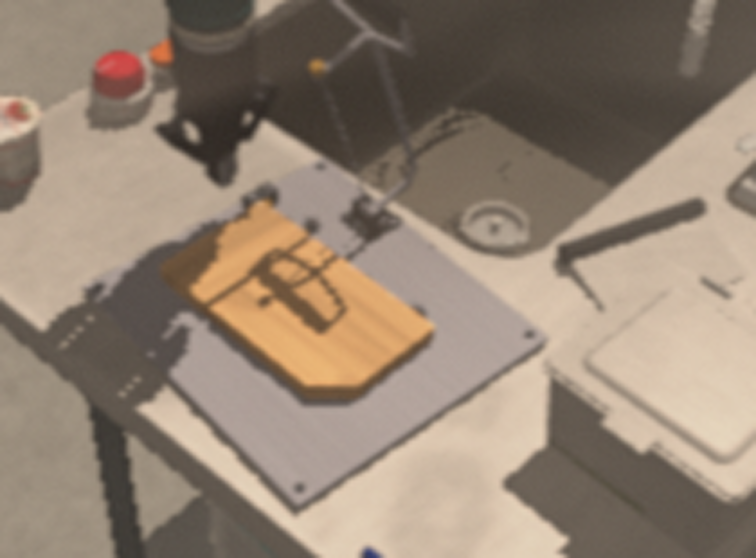

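Request:
{"name": "move_arm", "arguments": {"steps": [[0,-9,0,0,0],[0,-9,15,0,0],[0,-9,30,0,0],[0,-9,38,0,0],[0,-9,38,0,0],[-5,-9,38,0,0],[-9,-9,38,0,0],[-11,-9,38,0,0],[-12.5,-9,38,0,0],[-14,-9,38,0,0],[-15.5,-9,38,0,0],[-17,-9,38,0,0],[-18,-9,38,0,0],[-18,-9,38,0,0]]}}

```text
time: 14.1
tool_pos: [0.5536, 0.1326, 0.0138]
tcp_rot: [2.351, 2.084, -0.0]
wrist_force: [0.5, 0.3, 0.7]
width: 0.0
```

```bash
python3 st.py; python3 - <<'E'
from h import *
from workcell import bot
c=bot.read_camera("wrist"); cv2.imwrite("pics/w9.png",c["pixels"][:,:,::-1])
E
```

```text
14.1 tcp base [  5.1 124.5  13.8] yaw-th 89.97 Fbase [0.42 0.36] 0.71 w 0.0
```

View pics/w9.png

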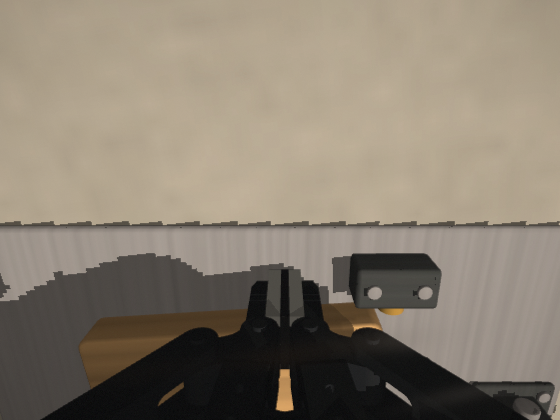

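Request:
{"name": "move_arm", "arguments": {"steps": [[-1.5,0,0,0,0],[-3,0,0,0,0],[-4.5,0,0,0,0],[-6,0,0,0,0],[-7.5,0,0,0,0],[-8.5,0,0,0,0],[-8.5,0,0,0,0]]}}

```text
time: 14.85
tool_pos: [0.5525, 0.124, 0.0137]
tcp_rot: [2.351, 2.084, -0.0]
wrist_force: [0.9, 0.3, -0.6]
width: 0.004
```

```bash
python3 st.py; python3 - <<'E'
from h import *
from workcell import bot
c=bot.read_camera("wrist"); cv2.imwrite("pics/w10.png",c["pixels"][:,:,::-1])
E
```

```text
14.85 tcp base [  5.  115.8  13.7] yaw-th 89.97 Fbase [0.83 0.36] -0.59 w 0.004
```

View pics/w10.png

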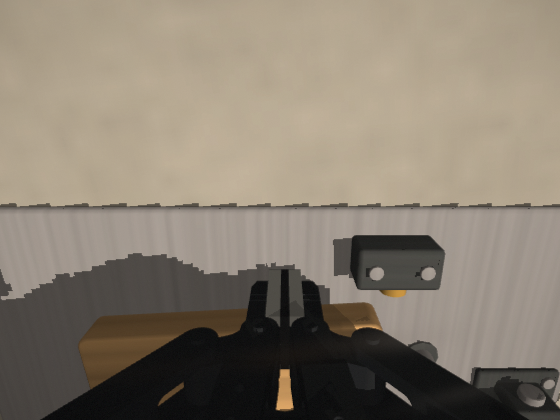

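Request:
{"name": "move_arm", "arguments": {"steps": [[5,0,0,0,0],[14,0,0,0,0],[18,0,-20,0,0],[18,0,-55,0,0],[18,0,-95,0,0],[18,-5,-135,0,0],[18,-10,-175,0,0],[18,-15,-215,0,0],[10,-20,-250,0,0],[-10,-20,-275,0,0],[-30,-20,-286,0,0],[-50,-20,-286,0,0],[-55,-20,-286,0,0],[-55,-20,-286,0,0],[-55,-20,-286,0,0]]}}

```text
time: 16.4
tool_pos: [0.5259, 0.0728, 0.2991]
tcp_rot: [-2.35, -2.084, 0.001]
wrist_force: [0.3, 0.6, -0.1]
width: -0.003
```

```bash
python3 st.py; python3 - <<'E'
from h import *
from workcell import bot
c=bot.read_camera("wrist"); cv2.imwrite("pics/w11.png",c["pixels"][:,:,::-1]); pickle.dump(c,open("pics/w11.pkl","wb"))
E
```

```text
16.4 tcp base [-15.3  61.8 299.1] yaw-th 89.98 Fbase [0.25 0.62] -0.15 w -0.003
```

View pics/w11.png

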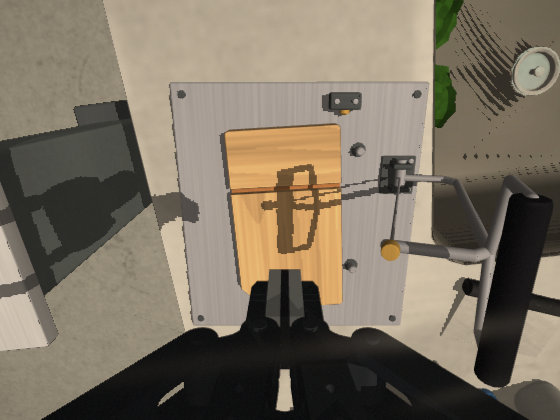

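```bash
cat > m2.py <<'E'
from meas import *
def run(c,P,B):
    L=dict(zip(P,platelines(c,list(P.values())))); W={k:wline(c,l,.01) for k,l in L.items()}
    for k in W: print("plate",k,L[k][2],(np.degrees(np.arctan2(*W[k][1][::-1]))-np.degrees(TH)).round(2))
    for a,b in (("near","left"),("far","left"),("far","right"),("near","right")):
        if a in W and b in W: print(a,b,w2b(np.r_[inter(W[a],W[b]),0])[:2].round(1))
    M=dict(zip(B,platelines(c,list(B.values())))); V={k:wline(c,l,.028) for k,l in M.items()}
    for k in V: print("board",k,M[k][2],(np.degrees(np.arctan2(*V[k][1][::-1]))-np.degrees(TH)).round(2))
    for a,b in (("near","left"),("far","left"),("far","right"),("near","cut"),("right","cut"),("near","right")):
        if a in V and b in V: print(a,b,w2b(np.r_[inter(V[a],V[b]),0])[:2].round(1))
E
python3 - <<'E'
from m2 import *
c=load("w11")
run(c,{"near":((171,86),(190,310)),"left":((178,82),(420,82)),"far":((428,90),(413,200))},
 {"near":((226,137),(239,285)),"left":((232,130),(334,124)),"far":((340,132),(341,295))})
for n,p in (("dowelR",(351,266)),("dowelL",(359,150))): print(n,w2b(onplane(c,*p,.026)).round(1))
print("button",w2b(onplane(c,345,111,.02)).round(1))
E
```

```text
plate near 52 -89.77
plate left 60 0.27
plate far 25 86.57
near left [-145.8  150.7]
far left [147.3 152.1]
board near 57 -86.65
board left 60 3.49
board far 55 -86.57
near left [-83.1  98.3]
far left [ 45.3 106.1]
dowelR [ 68.2 -68.8  26. ]
dowelL [68.7 77.5 26. ]
button [ 51.5 119.8  20. ]
```

Request:
{"name": "move_arm", "arguments": {"steps": [[-20,-30,0,0,0],[-40,-60,10,0,0],[-62,-95,30,0,0],[-62,-95,65,0,0],[-62,-95,105,0,0],[-62,-95,145,0,0],[-62,-95,185,0,0],[-62,-95,220,0,0],[-62,-95,245,0,0],[-62,-95,265,0,0],[-62,-95,280,0,0],[-62,-95,285,0,0],[-62,-95,285,0,0],[-62,-95,285,0,0]]}}

```text
time: 17.85
tool_pos: [0.425, 0.0221, 0.0153]
tcp_rot: [2.35, 2.084, 0.001]
wrist_force: [0.1, 0.5, 1.1]
width: -0.0
```

```bash
python3 st.py -90,0,14; python3 - <<'E'
from h import *
from workcell import bot
c=bot.read_camera("wrist"); cv2.imwrite("pics/w12.png",c["pixels"][:,:,::-1]); pickle.dump(c,open("pics/w12.pkl","wb"))
E
```

```text
17.85 tcp base [-109.4   -0.5   15.3] yaw-th 90.0 Fbase [0.06 0.53] 1.08 w -0.0
-90,0,14 [ 0.5 19.4  1.3]
```

View pics/w12.png

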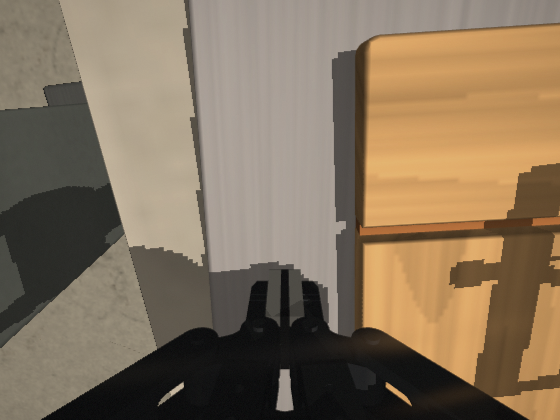

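Request:
{"name": "move_arm", "arguments": {"steps": [[0,5,0,0,0],[0,10,0,0,0],[0,14,0,0,0],[0,17,0,0,0],[0,18.5,0,0,0],[0,20,0,0,0],[0,21.5,0,0,0],[0,23,0,0,0],[0,24.5,0,0,0],[0,26,0,0,0],[0,26,0,0,0]]}}

```text
time: 19.0
tool_pos: [0.4505, 0.0187, 0.0148]
tcp_rot: [2.35, 2.084, 0.0]
wrist_force: [-0.4, -1.2, 0.1]
width: 0.002
```

```bash
python3 st.py; python3 - <<'E'
from h import *
from workcell import bot
c=bot.read_camera("wrist"); cv2.imwrite("pics/w13.png",c["pixels"][:,:,::-1]); pickle.dump(c,open("pics/w13.pkl","wb"))
E
```

```text
19.0 tcp base [-83.7  -0.9  14.8] yaw-th 89.98 Fbase [-0.26 -1.26] 0.09 w 0.002
```

View pics/w13.png

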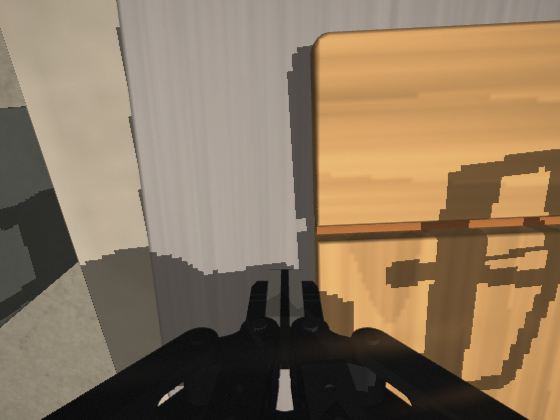

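Request:
{"name": "move_arm", "arguments": {"steps": [[0,0.5,0,0,0],[0,1,0,0,0],[0,1.5,0,0,0],[0,2,0,0,0],[0,2,0,0,0]]}}

```text
time: 19.55
tool_pos: [0.4523, 0.0185, 0.0148]
tcp_rot: [2.351, 2.084, 0.0]
wrist_force: [-1.6, 0.5, 0.1]
width: 0.002
```

```bash
python3 st.py
```

```text
19.55 tcp base [-81.9  -0.9  14.8] yaw-th 89.97 Fbase [-1.69  0.28] 0.05 w 0.002
```

Request:
{"name": "move_arm", "arguments": {"steps": [[0,0.5,0,0,0],[0,1,0,0,0],[0,1.5,0,0,0],[0,2,0,0,0],[0,2,0,0,0]]}}

```text
time: 20.05
tool_pos: [0.4538, 0.0184, 0.0146]
tcp_rot: [-2.35, -2.084, 0.001]
wrist_force: [-1.9, 2.3, 0.3]
width: 0.001
```

```bash
python3 st.py; python3 - <<'E'
from h import *
from workcell import bot
c=bot.read_camera("top"); crop(c,"pics/top14.png",130,280,200,360,5); pickle.dump(c,open("pics/top14.pkl","wb"))
E
```

```text
20.05 tcp base [-80.4  -0.8  14.6] yaw-th 89.97 Fbase [-2.15  2.01] 0.3 w 0.001
```

View pics/top14.png

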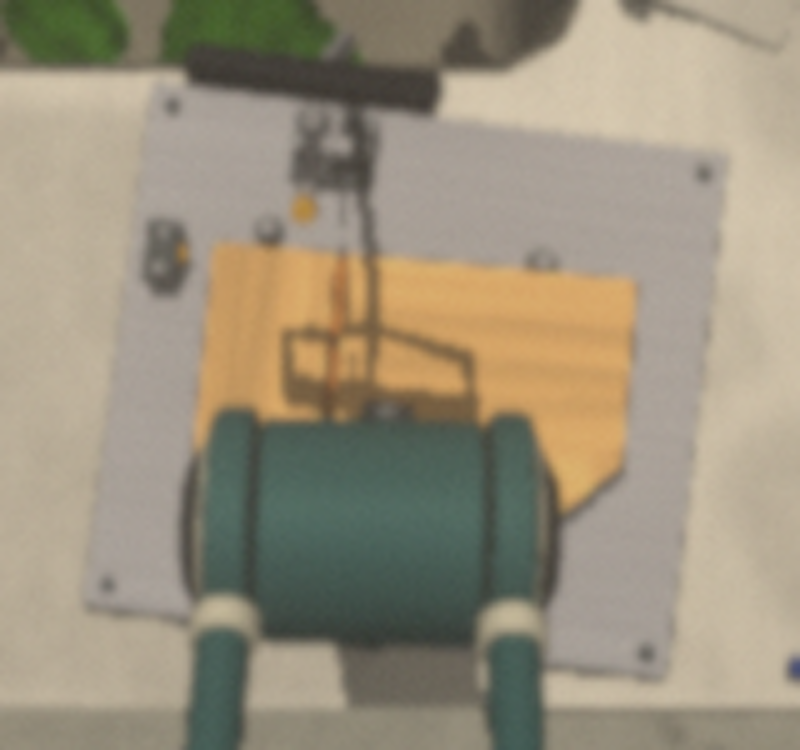

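Request:
{"name": "move_arm", "arguments": {"steps": [[0,0.5,0,0,0],[0,1,0,0,0],[0,1.5,0,0,0],[0,2,0,0,0],[0,2,0,0,0]]}}

```text
time: 20.6
tool_pos: [0.4561, 0.018, 0.0147]
tcp_rot: [-2.351, -2.084, 0.0]
wrist_force: [-2.4, 0.9, -0.5]
width: -0.001
```

```bash
python3 st.py
```

```text
20.6 tcp base [-78.1  -0.9  14.7] yaw-th 89.97 Fbase [-2.48  0.65] -0.54 w -0.001
```

Request:
{"name": "move_arm", "arguments": {"steps": [[0,0.4,0,0,0],[0,0.8,0,0,0],[0,1.2,0,0,0],[0,1.2,0,0,0]]}}

```text
time: 21.0
tool_pos: [0.4565, 0.018, 0.0146]
tcp_rot: [-2.35, -2.083, 0.002]
wrist_force: [-4.8, 2.3, 2.2]
width: 0.006
```

```bash
python3 st.py
```

```text
21.0 tcp base [-77.6  -0.9  14.6] yaw-th 89.97 Fbase [-5.06  1.7 ] 2.22 w 0.006
```

Request:
{"name": "move_arm", "arguments": {"steps": [[0,0.4,0,0,0],[0,0.8,0,0,0],[0,0.8,0,0,0]]}}

```text
time: 21.3
tool_pos: [0.4565, 0.0178, 0.0144]
tcp_rot: [-2.349, -2.083, 0.004]
wrist_force: [-6.7, 1.7, 2.4]
width: 0.003
```

```bash
python3 st.py; python3 - <<'E'
from h import *
from workcell import bot
c=bot.read_camera("top"); crop(c,"pics/top15.png",130,280,200,360,5); pickle.dump(c,open("pics/top14.pkl","wb"))
E
```

```text
21.3 tcp base [-77.6  -1.   14.4] yaw-th 89.98 Fbase [-6.89  0.92] 2.4 w 0.003
```

View pics/top15.png

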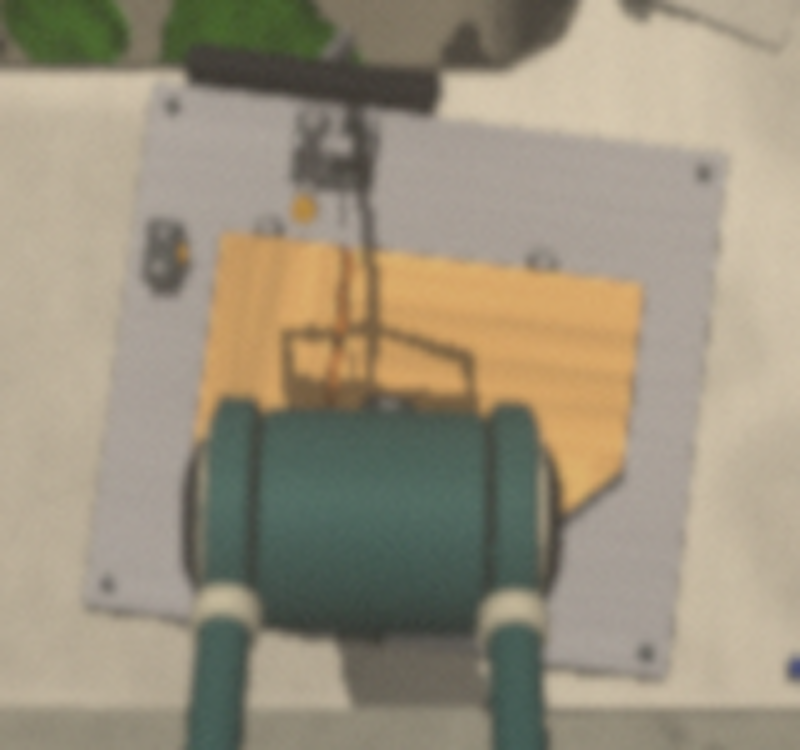

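Request:
{"name": "move_arm", "arguments": {"steps": [[0,-5,0,0,0],[0,-14,0,0,0],[0,-20,-15,0,0],[-15,-20,-45,6,0],[-35,-20,-45,12,0],[-55,-20,-45,18,0],[-75,-15,-45,24,0],[-95,-10,-45,30,0],[-115,-5,-45,36,0],[-130,3,-45,42,0],[-138,5,-45,45,0],[-138,5,-45,45,0],[-138,5,-45,45,0],[-138,5,-45,45,0]]}}

```text
time: 22.75
tool_pos: [0.4465, -0.1194, 0.0599]
tcp_rot: [2.969, 1.028, 0.0]
wrist_force: [-0.1, -0.7, -0.2]
width: -0.001
```

```bash
python3 st.py -70,-136,14; python3 - <<'E'
from h import *
from workcell import bot
c=bot.read_camera("wrist"); cv2.imwrite("pics/w16.png",c["pixels"][:,:,::-1]); pickle.dump(c,open("pics/w16.pkl","wb"))
E
```

```text
22.75 tcp base [ -71.2 -138.5   59.9] yaw-th 45.05 Fbase [-0.06 -0.71] -0.24 w -0.001
-70,-136,14 [ 2.6 -0.9 45.9]
```

View pics/w16.png

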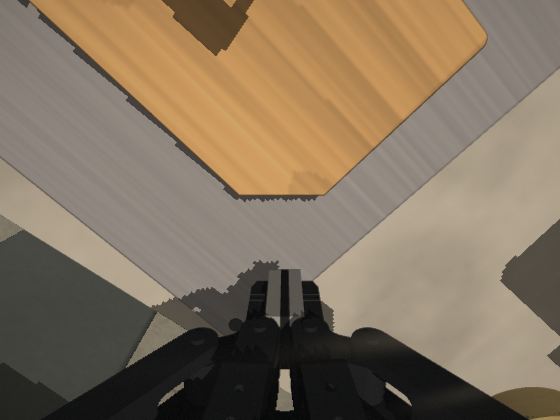

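```bash
python3 - <<'E'
from h import *
c=load("w16")
for p in ((238,195),(325,195),(281.5,195)): print(w2b(onplane(c,*p,.028)).round(1))
E
```

```text
[-64.2 -98.9  28. ]
[ -33.7 -129.4   28. ]
[ -49.  -114.2   28. ]
```

Request:
{"name": "move_arm", "arguments": {"steps": [[0,-1,15,0,0],[0,-1.5,30,0,0],[0,-1.5,42,0,0],[0,-1.5,45,0,0],[5,-1.5,45,0,0],[10,-1.5,45,0,0],[14,-1.5,45,0,0],[17,-1.5,45,0,0],[18,-1.5,45,0,0],[19,-1.5,45,0,0],[20,-1.5,45,0,0],[21,-1.5,45,0,0],[21,-1.5,45,0,0]]}}

```text
time: 24.1
tool_pos: [0.4622, -0.1057, 0.0148]
tcp_rot: [2.969, 1.026, 0.0]
wrist_force: [-0.1, -0.8, 1.4]
width: 0.002
```

```bash
python3 st.py -57,-122,14; python3 - <<'E'
from h import *
from workcell import bot
c=bot.read_camera("wrist"); cv2.imwrite("pics/w17.png",c["pixels"][150:,100:500,::-1]); pickle.dump(c,open("pics/w17.pkl","wb"))
E
```

```text
24.1 tcp base [ -57.2 -123.    14.8] yaw-th 44.97 Fbase [-0.   -0.78] 1.43 w 0.002
-57,-122,14 [ 0.9 -0.5  0.8]
```

View pics/w17.png

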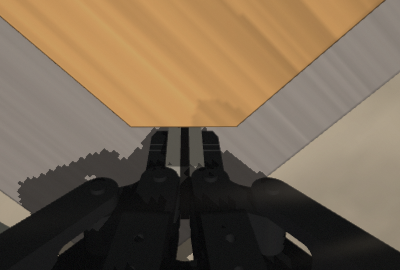

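Request:
{"name": "move_arm", "arguments": {"steps": [[0.7,-0.2,0,0,0],[1.5,-0.8,0,0,0],[2.3,-1.5,0,0,0],[3.1,-2.2,0,0,0],[3.8,-2.9,0,0,0],[4.5,-3.6,0,0,0],[5.2,-4.3,0,0,0],[5.9,-5,0,0,0],[6.6,-5.7,0,0,0],[7.3,-6.4,0,0,0],[7.3,-6.4,0,0,0]]}}

```text
time: 25.25
tool_pos: [0.4637, -0.0959, 0.0147]
tcp_rot: [-2.969, -1.026, 0.001]
wrist_force: [-2.4, -2.3, 2.0]
width: -0.0
```

```bash
python3 st.py; python3 - <<'E'
from h import *
from workcell import bot
c=bot.read_camera("top"); crop(c,"pics/top18.png",130,280,200,360,5)
E
```

```text
25.25 tcp base [ -56.9 -113.1   14.7] yaw-th 44.98 Fbase [-2.11 -2.57] 1.98 w -0.0
```

View pics/top18.png

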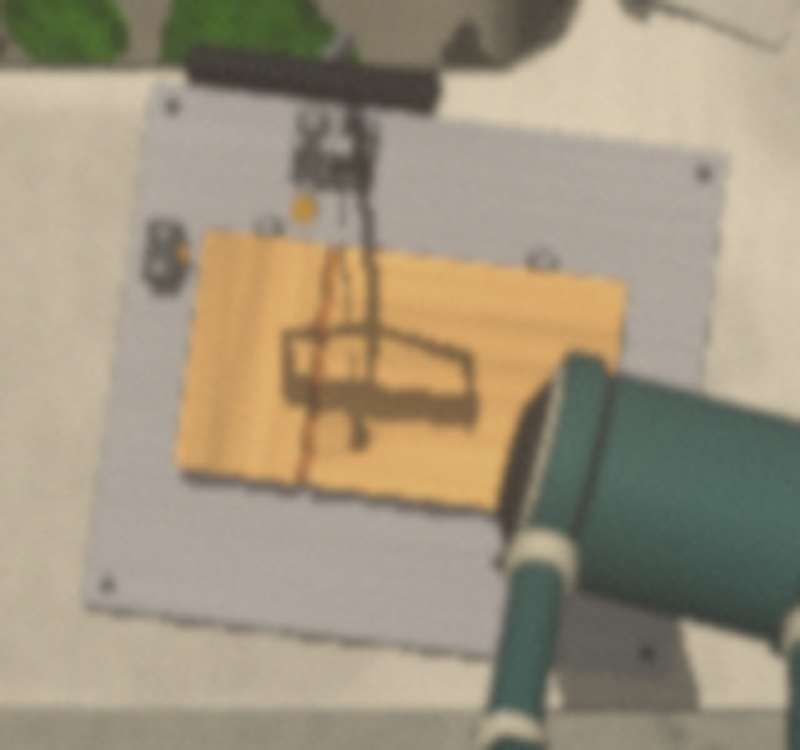

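Request:
{"name": "move_arm", "arguments": {"steps": [[0.7,-0.7,0,0,0],[1.4,-1.4,0,0,0],[2.1,-2.1,0,0,0],[2.8,-2.8,0,0,0],[3.2,-3.2,0,0,0],[3.2,-3.2,0,0,0]]}}

```text
time: 25.9
tool_pos: [0.4643, -0.0915, 0.0147]
tcp_rot: [-2.969, -1.026, 0.001]
wrist_force: [-3.9, -1.3, 0.9]
width: 0.002
```

```bash
python3 st.py
```

```text
25.9 tcp base [ -56.9 -108.6   14.7] yaw-th 44.98 Fbase [-3.71 -1.75] 0.93 w 0.002
```

Request:
{"name": "move_arm", "arguments": {"steps": [[0.3,-0.3,0,0,0],[0.6,-0.6,0,0,0],[0.9,-0.9,0,0,0],[1.2,-1.2,0,0,0],[1.2,-1.2,0,0,0]]}}

```text
time: 26.4
tool_pos: [0.4645, -0.0898, 0.0147]
tcp_rot: [-2.969, -1.026, 0.001]
wrist_force: [-4.7, -1.2, 0.4]
width: 0.0
```

```bash
python3 st.py
```

```text
26.4 tcp base [ -56.8 -107.    14.7] yaw-th 44.98 Fbase [-4.55 -1.77] 0.43 w 0.0
```

Request:
{"name": "move_arm", "arguments": {"steps": [[0.3,-0.3,0,0,0],[0.6,-0.6,0,0,0],[0.9,-0.9,0,0,0],[1.2,-1.2,0,0,0],[1.5,-1.5,0,0,0],[1.5,-1.5,0,0,0]]}}

```text
time: 27.0
tool_pos: [0.4645, -0.089, 0.0147]
tcp_rot: [2.967, 1.027, -0.002]
wrist_force: [-5.7, -7.0, 0.2]
width: -0.002
```

```bash
python3 st.py;python3 - <<'E'
from h import *
from workcell import bot
c=bot.read_camera("top"); crop(c,"pics/top19.png",130,280,200,360,5)
E
```

```text
27.0 tcp base [ -56.9 -106.1   14.7] yaw-th 45.03 Fbase [-4.8  -7.64] 0.19 w -0.002
```

View pics/top19.png

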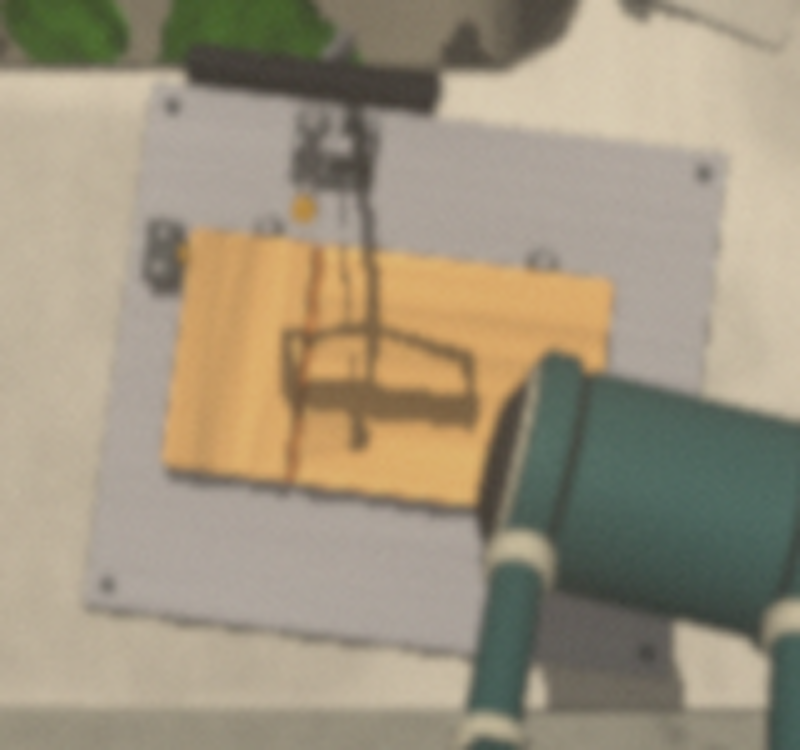

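Request:
{"name": "move_arm", "arguments": {"steps": [[0.3,0.2,0,0,0],[0.6,0.4,0,0,0],[0.9,0.6,0,0,0],[1.1,0.6,0,0,0],[1.1,0.6,0,0,0]]}}

```text
time: 27.55
tool_pos: [0.4646, -0.089, 0.0147]
tcp_rot: [2.968, 1.028, -0.006]
wrist_force: [-9.7, -9.6, 4.6]
width: -0.002
```

```bash
python3 st.py
```

```text
27.55 tcp base [ -56.9 -106.1   14.7] yaw-th 45.04 Fbase [ -8.5  -10.69] 4.65 w -0.002
```

Request:
{"name": "move_arm", "arguments": {"steps": [[0.2,0.2,0,0,0],[0.4,0.4,0,0,0],[0.4,0.4,0,0,0],[0.4,0.4,0,0,0],[0.4,0.4,0,0,0],[0.4,0.4,0,0,0],[0.4,0.4,0,0,0],[0.4,0.4,0,0,0]]}}

```text
time: 28.35
tool_pos: [0.4646, -0.089, 0.0146]
tcp_rot: [2.968, 1.028, -0.008]
wrist_force: [-10.3, -8.6, 5.3]
width: 0.004
```

```bash
python3 st.py
```

```text
28.35 tcp base [ -56.8 -106.1   14.6] yaw-th 45.05 Fbase [-9.16 -9.77] 5.31 w 0.004
```

Request:
{"name": "move_arm", "arguments": {"steps": [[0.3,0,-0.3,0,0],[0.6,0,-0.6,0,0],[0.6,0,-0.6,0,0],[0.6,0,-0.6,0,0],[0.6,0,-0.6,0,0],[0.6,0,-0.6,0,0],[0.6,0,-0.6,0,0],[0.6,0,-0.6,0,0]]}}

```text
time: 29.15
tool_pos: [0.4646, -0.0889, 0.0147]
tcp_rot: [2.968, 1.028, -0.009]
wrist_force: [-9.8, -10.6, 2.7]
width: 0.002
```

```bash
python3 st.py
```

```text
29.15 tcp base [ -56.9 -106.    14.7] yaw-th 45.06 Fbase [ -8.49 -11.71] 2.66 w 0.002
```

Request:
{"name": "move_arm", "arguments": {"steps": [[0.2,0.3,0,0,0],[0.4,0.6,0,0,0],[0.4,0.6,0,0,0],[0.4,0.6,0,0,0],[0.4,0.6,0,0,0],[0.4,0.6,0,0,0],[0.4,0.6,0,0,0]]}}

```text
time: 29.85
tool_pos: [0.4647, -0.0889, 0.0146]
tcp_rot: [-2.968, -1.028, 0.011]
wrist_force: [-11.6, -9.4, 3.2]
width: -0.002
```

```bash
python3 st.py; python3 st.py; python3 - <<'E'
from h import *
from workcell import bot
c=bot.read_camera("wrist"); cv2.imwrite("pics/w20.png",c["pixels"][100:,:,::-1])
E
python3 st.py
```

```text
29.85 tcp base [ -56.8 -106.    14.6] yaw-th 45.06 Fbase [-10.45 -10.71] 3.17 w -0.002
29.85 tcp base [ -56.8 -106.    14.6] yaw-th 45.06 Fbase [-10.45 -10.71] 3.17 w -0.002
29.9 tcp base [ -56.8 -106.    14.6] yaw-th 45.06 Fbase [-10.12 -11.01] 4.61 w -0.002
```

View pics/w20.png

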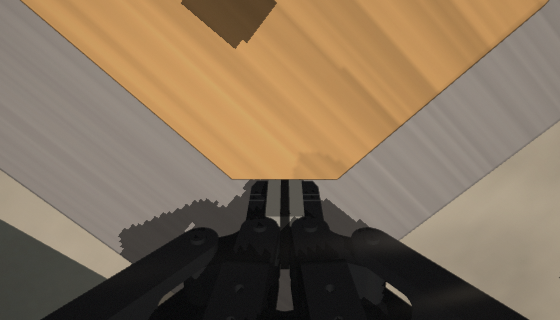

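Request:
{"name": "move_arm", "arguments": {"steps": [[-1.5,-0.5,0,0,0],[-4,-0.5,0,0,0],[-10,-0.5,0,0,0],[-20,-0.5,-10,0,0],[-22,-0.5,-40,0,0],[-22,-0.5,-85,0,0],[-15,-0.5,-130,-6,0],[5,-10,-170,-12,0],[30,-25,-205,-18,0],[55,-40,-235,-24,0],[80,-55,-260,-30,0],[105,-70,-275,-36,0],[130,-83,-285,-42,0],[145,-92,-285,-45,0],[145,-92,-285,-45,0],[145,-92,-285,-45,0],[145,-92,-285,-45,0]]}}

```text
time: 31.6
tool_pos: [0.5247, 0.0735, 0.3005]
tcp_rot: [2.352, 2.083, -0.0]
wrist_force: [-0.9, -0.0, -1.1]
width: 0.0
```

```bash
python3 st.py; python3 - <<'E'
from h import *
from workcell import bot
c=bot.read_camera("wrist"); cv2.imwrite("pics/w21.png",c["pixels"][:,:,::-1]); pickle.dump(c,open("pics/w21.pkl","wb"))
E
```

```text
31.6 tcp base [-16.5  62.4 300.5] yaw-th 89.9 Fbase [-0.89 -0.12] -1.06 w 0.0
```

View pics/w21.png

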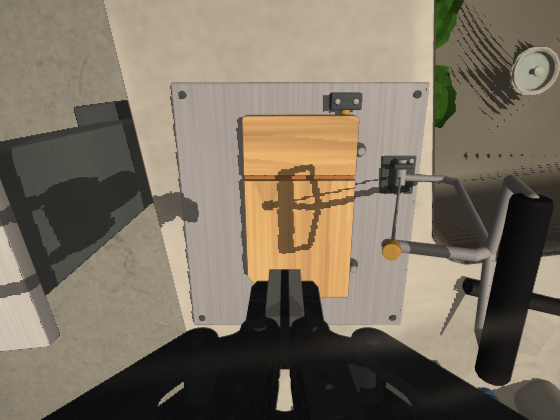

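```bash
python3 - <<'E'
from m2 import *
c=load("w21")
run(c,{"near":((172,86),(190,310)),"left":((178,82),(420,82))},
 {"near":((244,122),(249,275)),"left":((250,117),(352,117)),"far":((358,122),(349,290))})
for z in (272,276,280,283): print(z,[w2b(onplane(c,*p,z/1000)).round(1) for p in ((530,197),(496,380))])
for t in (1.1,1.2,1.25,1.3,1.4):
    a=t+.2355; print(t,118-257*np.cos(a),23.5+257*np.sin(a),[np.round(proj(c,b2w(118-257*np.cos(a),y,23.5+257*np.sin(a)))) for y in (97,45,-7)])
crop(c,"pics/w21c.png",160,420,360,560,3)
E
```

```text
plate near 50 -89.88
plate left 60 -0.17
near left [-145.7  151.8]
board near 60 -90.08
board left 59 0.71
board far 57 90.06
near left [-63.7 114.7]
far left [ 64.7 116.3]
272 [array([103. ,  95.2, 272. ]), array([107.3, -16.6, 272. ])]
276 [array([100.2,  96.4, 276. ]), array([104.4, -12.8, 276. ])]
280 [array([ 97.4,  97.6, 280. ]), array([101.5,  -9. , 280. ])]
283 [array([ 95.3,  98.5, 283. ]), array([ 99.3,  -6.1, 283. ])]
1.1 58.085292562839705 273.4184423621424 [array([439., 194.]), array([426., 289.]), array([415., 369.])]
1.2 83.33482852267724 278.1513810809747 [array([497., 197.]), array([478., 294.]), array([462., 375.])]
1.25 96.1054154404458 279.5656696376235 [array([526., 198.]), array([505., 295.]), array([487., 377.])]
1.3 108.93072741713402 280.339927376601 [array([555., 198.]), array([531., 296.]), array([510., 378.])]
1.4 134.61724348533582 279.96221401787255 [array([610., 198.]), array([581., 296.]), array([556., 377.])]
```

View pics/w21c.png

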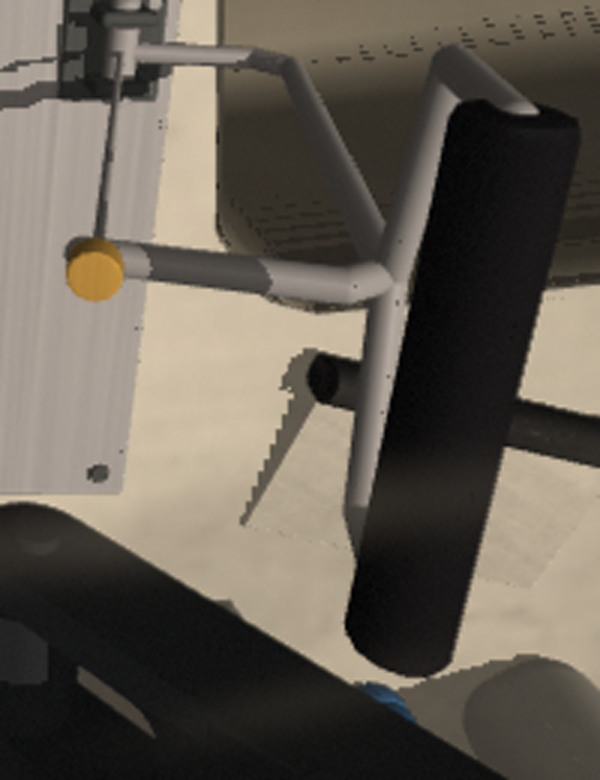

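Request:
{"name": "move_arm", "arguments": {"steps": [[0,0,-20,0,60],[-5,20,-35,0,60],[-10,50,-35,0,60],[-15,80,-35,0,60],[-17,105,-35,0,60],[-17,115,-35,0,60],[-17,115,-35,0,60],[-17,115,-35,0,60]], "newtons": 20}}

```text
time: 32.45
tool_pos: [0.6365, 0.0434, 0.3351]
tcp_rot: [-2.351, -2.083, 0.001]
wrist_force: [0.1, 0.0, -0.4]
width: 0.599
```

```bash
python3 st.py 99,45,266; python3 - <<'E'
from h import *
from workcell import bot
c=bot.read_camera("wrist"); cv2.imwrite("pics/w22.png",c["pixels"][:,:,::-1]); pickle.dump(c,open("pics/w22.pkl","wb"))
c=bot.read_camera("scene"); crop(c,"pics/s22.png",90,285,190,400,3)
E
```

```text
32.45 tcp base [ 98.   45.8 335.1] yaw-th 89.94 Fbase [0.13 0.06] -0.36 w 0.599
99,45,266 [-0.8  1.1 69.1]
```

View pics/w22.png

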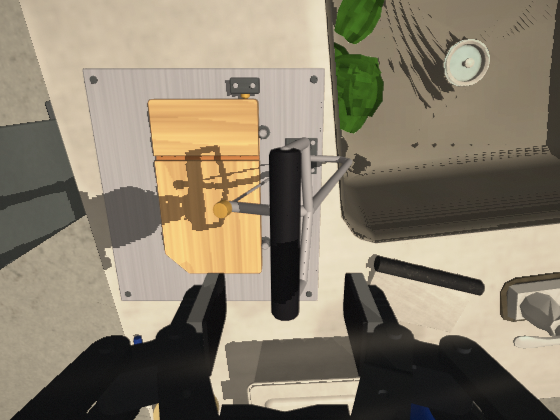

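View pics/s22.png

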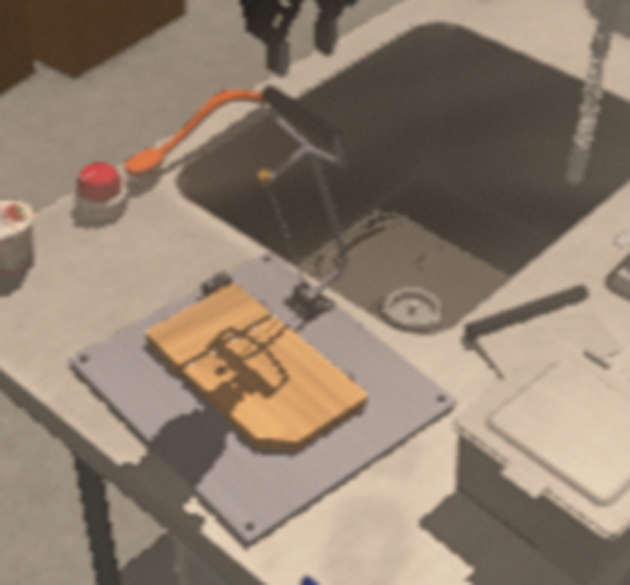

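Request:
{"name": "move_arm", "arguments": {"steps": [[-1,1,20,0,60],[-1,1,40,0,60],[-1,1,55,0,60],[-1,1,65,0,60],[-1,1,69,0,60],[-1,1,69,0,60]]}}

```text
time: 33.15
tool_pos: [0.6379, 0.0427, 0.266]
tcp_rot: [-2.35, -2.084, 0.001]
wrist_force: [0.2, 0.3, 0.4]
width: 0.602
```

```bash
python3 st.py; python3 - <<'E'
from h import *
from workcell import bot
c=load("w22")
for t in (1.22,1.25,1.28):
    a=t+.2355; print(t,118-257*np.cos(a),[np.round(proj(c,b2w(118-257*np.cos(a),y,23.5+257*np.sin(a)))) for y in (97,45,-7)])
c=bot.read_camera("wrist"); cv2.imwrite("pics/w23.png",c["pixels"][:,:,::-1]); pickle.dump(c,open("pics/w23.pkl","wb"))
E
```

```text
33.15 tcp base [ 99.5  45.2 266. ] yaw-th 89.98 Fbase [0.21 0.29] 0.42 w 0.602
1.22 88.43444941911 [array([267., 150.]), array([268., 239.]), array([270., 314.])]
1.25 96.1054154404458 [array([281., 150.]), array([281., 239.]), array([282., 315.])]
1.28 103.79608511004506 [array([295., 151.]), array([295., 240.]), array([294., 315.])]
```

View pics/w23.png

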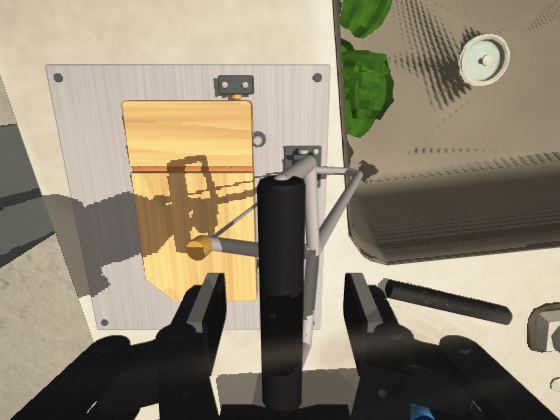

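Request:
{"name": "move_arm", "arguments": {"steps": [[0,-1,0,0,40],[0,-1,0,0,20],[0,-1,0,0,10],[0,-1,0,0,10],[0,-1,0,0,10],[0,-1,0,0,10]], "newtons": 20}}

```text
time: 33.8
tool_pos: [0.6376, 0.0427, 0.2674]
tcp_rot: [2.35, 2.084, 0.002]
wrist_force: [-2.5, 0.3, 6.5]
width: 0.2
```

```bash
python3 st.py; python3 - <<'E'
import numpy as np
t0=1.258; a0=t0+.2355
for t in np.arange(t0,-0.001,-.03): 
    a=t+.2355; print(round(t,3),(-257*np.cos(a)+257*np.cos(a0)).round(1),(-257*np.sin(a)+257*np.sin(a0)).round(1))
E
```

```text
33.8 tcp base [ 99.2  45.3 267.4] yaw-th 89.97 Fbase [-2.53  0.04] 6.51 w 0.2
1.258 0.0 0.0
1.228 -7.7 0.7
1.198 -15.3 1.7
1.168 -22.9 2.8
1.138 -30.5 4.2
1.108 -38.1 5.8
1.078 -45.6 7.7
1.048 -53.0 9.8
1.018 -60.3 12.1
0.988 -67.6 14.6
0.958 -74.8 17.3
0.928 -82.0 20.3
0.898 -89.0 23.4
0.868 -95.9 26.8
0.838 -102.8 30.4
0.808 -109.5 34.1
0.778 -116.1 38.1
0.748 -122.6 42.3
0.718 -128.9 46.7
0.688 -135.1 51.2
0.658 -141.2 56.0
0.628 -147.1 60.9
0.598 -152.9 66.0
0.568 -158.6 71.2
0.538 -164.0 76.7
0.508 -169.3 82.3
0.478 -174.5 88.0
0.448 -179.4 93.9
0.418 -184.2 100.0
0.388 -188.8 106.2
0.358 -193.2 112.5
0.328 -197.4 119.0
0.298 -201.4 125.5
0.268 -205.3 132.2
0.238 -208.9 139.0
0.208 -212.3 146.0
0.178 -215.5 153.0
0.148 -218.5 160.1
0.118 -221.3 167.3
0.088 -223.8 174.5
0.058 -226.2 181.9
0.028 -228.3 189.3
```

Request:
{"name": "move_arm", "arguments": {"steps": [[0,-7.7,0.7,0,10],[0,-15.3,1.7,0,10],[0,-22.9,2.8,0,10],[0,-30.5,4.2,0,10],[0,-38.1,5.8,0,10],[0,-45.6,7.7,0,10],[0,-53,9.8,0,10],[0,-60.3,12.1,0,10],[0,-67.6,14.6,0,10],[0,-74.8,17.3,0,10],[0,-82,20.3,0,10],[0,-89,23.4,0,10],[0,-95.9,26.8,0,10],[0,-95.9,26.8,0,10]]}}

```text
time: 35.2
tool_pos: [0.5399, 0.0544, 0.2385]
tcp_rot: [-2.349, -2.083, 0.004]
wrist_force: [-1.7, 0.3, 1.0]
width: 0.204
```

```bash
python3 st.py; python3 - <<'E'
from h import *
from workcell import bot
c=bot.read_camera("wrist"); cv2.imwrite("pics/w24.png",c["pixels"][:,:,::-1])
c=bot.read_camera("scene"); crop(c,"pics/s24.png",90,285,190,400,3)
E
```

```text
35.2 tcp base [  0.9  45.2 238.5] yaw-th 89.98 Fbase [-1.69  0.06] 1.02 w 0.204
```

View pics/w24.png

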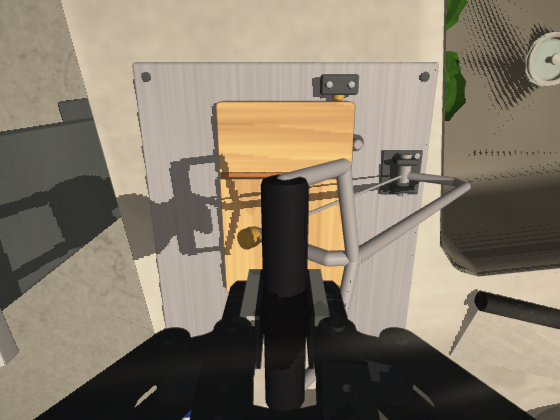

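View pics/s24.png

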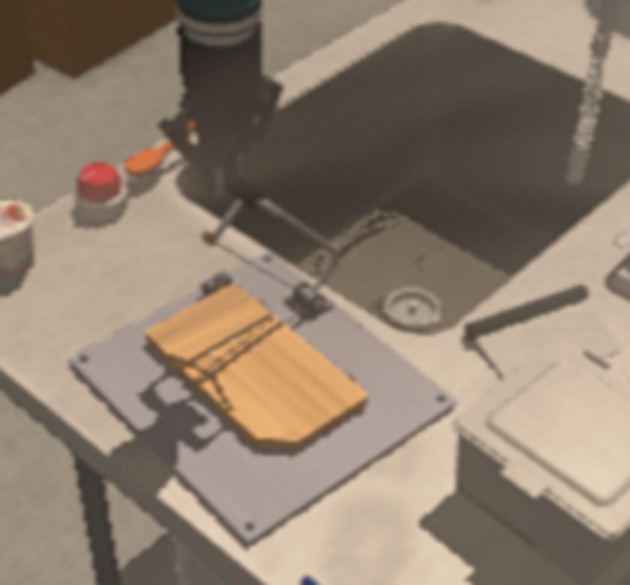

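Request:
{"name": "move_arm", "arguments": {"steps": [[0,-6.9,3.6,0,10],[0,-13.6,7.3,0,10],[0,-20.2,11.3,0,10],[0,-26.7,15.5,0,10],[0,-33,19.9,0,10],[0,-39.2,24.4,0,10],[0,-45.3,29.2,0,10],[0,-51.2,34.1,0,10],[0,-57,39.2,0,10],[0,-62.7,44.4,0,10],[0,-68.1,49.9,0,10],[0,-73.4,55.5,0,10],[0,-78.6,61.2,0,10],[0,-83.5,67.1,0,10],[0,-88.3,73.2,0,10],[0,-92.9,79.4,0,10],[0,-97.3,85.7,0,10],[0,-101.5,92.2,0,10],[0,-105.5,98.7,0,10],[0,-105.5,98.7,0,10]]}}

```text
time: 37.3
tool_pos: [0.4361, 0.0669, 0.1394]
tcp_rot: [-2.35, -2.083, 0.002]
wrist_force: [2.2, 0.1, -4.1]
width: 0.2
```

```bash
python3 st.py; python3 - <<'E'
from h import *
from workcell import bot
c=bot.read_camera("wrist"); cv2.imwrite("pics/w25.png",c["pixels"][:,:,::-1])
E
```

```text
37.3 tcp base [-103.7   45.3  139.4] yaw-th 89.97 Fbase [2.2 0.4] -4.11 w 0.2
```

View pics/w25.png

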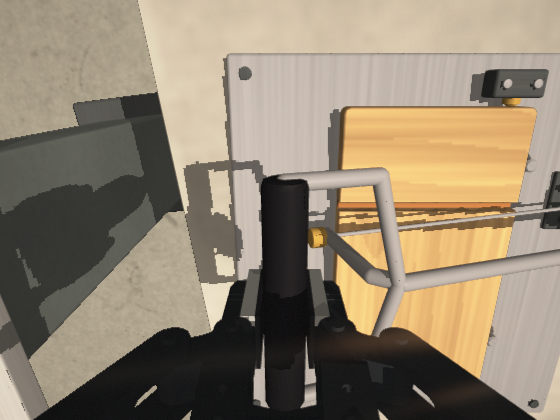

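Request:
{"name": "move_arm", "arguments": {"steps": [[0,-2,3.4,0,10],[0,-3.9,6.7,0,10],[0,-5.7,10.1,0,10],[0,-7.5,13.5,0,10],[0,-9.2,17,0,10],[0,-10.9,20.5,0,10],[0,-12.5,24,0,10],[0,-14.1,27.5,0,10],[0,-15.6,31,0,10],[0,-17.1,34.6,0,10],[0,-18.5,38.2,0,10],[0,-19.9,41.8,0,10],[0,-21.2,45.4,0,10],[0,-22.4,49,0,10],[0,-23.6,52.7,0,10],[0,-24.8,56.4,0,10],[0,-24.8,56.4,0,10]]}}

```text
time: 39.05
tool_pos: [0.4124, 0.0698, 0.0838]
tcp_rot: [-2.351, -2.084, 0.0]
wrist_force: [3.7, 0.3, -3.3]
width: 0.203
```

```bash
python3 st.py; python3 - <<'E'
from h import *
from workcell import bot
c=bot.read_camera("wrist"); cv2.imwrite("pics/w26.png",c["pixels"][:,:,::-1])
E
```

```text
39.05 tcp base [-127.6   45.3   83.8] yaw-th 89.97 Fbase [3.68 0.75] -3.34 w 0.203
```

View pics/w26.png

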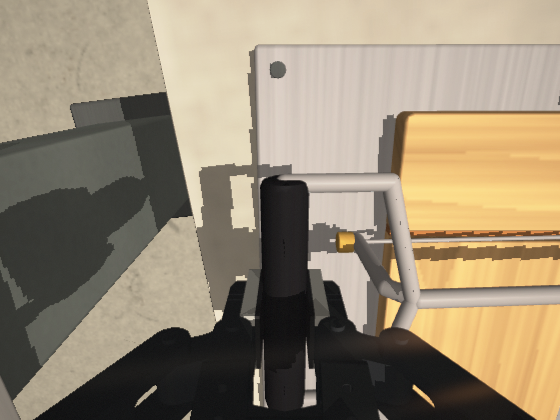

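Request:
{"name": "move_arm", "arguments": {"steps": [[0,-0.4,1.3,0,10],[0,-0.7,2.5,0,10],[0,-1,3.8,0,10],[0,-1.4,5,0,10],[0,-1.8,6.2,0,10],[0,-2.1,7.4,0,10],[0,-2.4,8.6,0,10],[0,-2.7,9.9,0,10],[0,-3,11.1,0,10],[0,-3,11.1,0,10]]}}

```text
time: 40.1
tool_pos: [0.4096, 0.0701, 0.0731]
tcp_rot: [-2.351, -2.084, 0.0]
wrist_force: [2.3, -0.1, -1.5]
width: 0.2
```

```bash
python3 st.py
```

```text
40.1 tcp base [-130.5   45.3   73.1] yaw-th 89.97 Fbase [2.32 0.2 ] -1.5 w 0.2
```

Request:
{"name": "move_arm", "arguments": {"steps": [[0,-0.3,1,0,10],[0,-0.5,2,0,10],[0,-0.7,3,0,10],[0,-0.9,3.5,0,10],[0,-0.9,3.5,0,10]]}}

```text
time: 40.6
tool_pos: [0.4088, 0.0703, 0.0698]
tcp_rot: [2.351, 2.084, 0.0]
wrist_force: [1.7, -0.6, -0.6]
width: 0.206
```

```bash
python3 st.py; python3 - <<'E'
from h import *
from workcell import bot
c=bot.read_camera("wrist"); crop(c,"pics/w27.png",150,350,250,560,2.5)
E
```

```text
40.6 tcp base [-131.2   45.3   69.8] yaw-th 89.97 Fbase [ 1.73 -0.36] -0.58 w 0.206
```

View pics/w27.png

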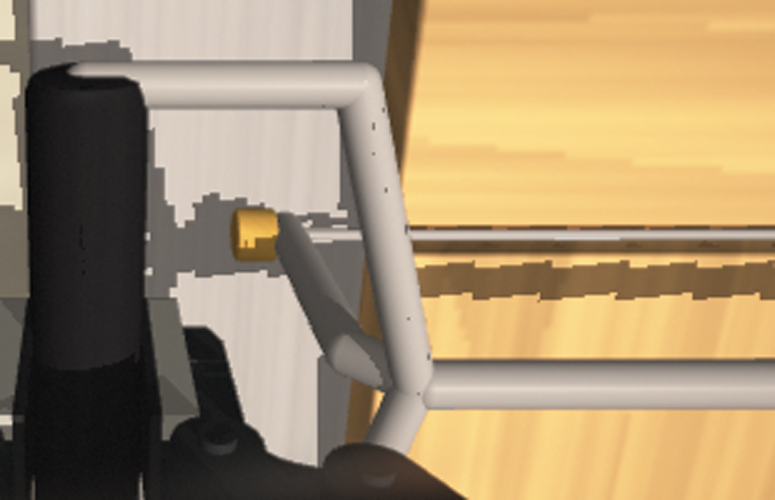

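Request:
{"name": "move_arm", "arguments": {"steps": [[0,-0.1,0.5,0,10],[0,-0.2,1,0,10],[0,-0.2,1,0,10]]}}

```text
time: 40.95
tool_pos: [0.4087, 0.0703, 0.0693]
tcp_rot: [2.351, 2.084, 0.0]
wrist_force: [0.1, -0.3, 5.2]
width: 0.195
```

```bash
python3 st.py
```

```text
40.95 tcp base [-131.3   45.3   69.3] yaw-th 89.98 Fbase [ 0.18 -0.25] 5.23 w 0.195
```

Request:
{"name": "move_arm", "arguments": {"steps": [[0,0,0,0,30],[0,0,0,0,40],[0,0,0,0,40],[0,0,0,0,40],[0,0,0,0,40]]}}

```text
time: 41.45
tool_pos: [0.4083, 0.0702, 0.0687]
tcp_rot: [-2.35, -2.084, 0.001]
wrist_force: [-0.2, -0.2, -1.1]
width: 0.4
```

```bash
python3 st.py; python3 - <<'E'
from h import *
from workcell import bot
c=bot.read_camera("wrist"); cv2.imwrite("pics/w28.png",c["pixels"][:,:,::-1])
E
```

```text
41.45 tcp base [-131.8   45.2   68.7] yaw-th 89.97 Fbase [-0.14 -0.24] -1.08 w 0.4
```

View pics/w28.png

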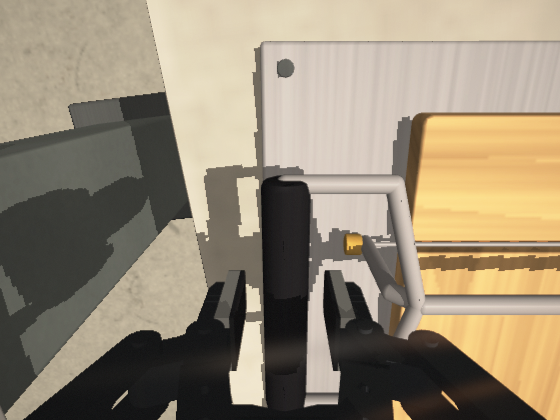

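Request:
{"name": "move_arm", "arguments": {"steps": [[0,0,-10,0,40],[0,0,-25,0,40],[0,0,-50,0,40],[0,0,-80,0,40],[0,0,-115,0,40],[0,0,-150,0,40],[0,20,-190,0,40],[0,50,-225,0,40],[0,80,-235,0,40],[0,100,-235,0,40],[0,100,-235,0,40],[0,100,-235,0,40]]}}

```text
time: 42.7
tool_pos: [0.5073, 0.0583, 0.3038]
tcp_rot: [-2.35, -2.083, 0.002]
wrist_force: [-0.1, -0.6, 0.0]
width: 0.396
```

```bash
python3 st.py; python3 - <<'E'
from h import *
from workcell import bot
c=bot.read_camera("wrist"); cv2.imwrite("pics/w29.png",c["pixels"][:,:,::-1]); pickle.dump(c,open("pics/w29.pkl","wb"))
for t in (0,.025,.05):
    a=t+.2355; print(t,[np.round(proj(c,b2w(118-257*np.cos(a),y,23.5+257*np.sin(a))),1) for y in (97,45,-7)])
E
```

```text
42.7 tcp base [-32.   45.2 303.8] yaw-th 89.96 Fbase [-0.02 -0.57] 0.01 w 0.396
0 [array([181.4, 121.5]), array([186.2, 174.2]), array([190.5, 222.3])]
0.025 [array([181.3, 122.1]), array([186.2, 175.6]), array([190.6, 224.4])]
0.05 [array([181.4, 122.7]), array([186.3, 177.1]), array([190.8, 226.6])]
```

View pics/w29.png

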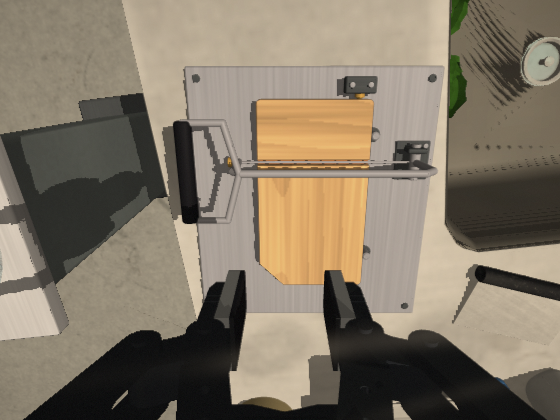

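```bash
python3 - <<'E'
from m2 import *
c=load("w29")
def dep(u,v,r=2):
    d=np.median(c["depth"][v-r:v+r+1,u-r:u+r+1]); return w2b(np.array(c["xyz"])+ray(c,u,v)*d).round(1)
for p in ((184,140),(186,165),(188,190),(189,210)): 
    z=[dep(u,p[1],1)[2] for u in range(p[0]-3,p[0]+4)]; print(p,max(z))
print("plate",dep(215,280),dep(410,220),"board",dep(300,120),dep(300,240),dep(350,220))
run(c,{"near":((185,72),(203,305)),"left":((190,67),(438,67)),"far":((443,75),(414,305))},
 {"near":((257,105),(260,255)),"left":((262,100),(367,100)),"far":((373,105),(361,278))})
E
```

```text
(184, 140) 92.3
(186, 165) 92.7
(188, 190) 92.8
(189, 210) 92.7
plate [-126.  -116.8   10.9] [126.5 -31.4   9.9] board [-15.3  93.6  27.9] [-13.4 -51.1  28.2] [ 47.  -24.7  28.1]
plate near 32 -91.59
plate left 60 0.28
plate far 46 90.02
near left [-138.7  150.5]
far left [144.4 151.9]
board near 57 -90.11
board left 58 -0.13
board far 57 90.02
near left [-63.9 115.6]
far left [ 64.5 115.3]
```

```bash
python3 -c "
from workcell import bot
print(bot.finish_job())"
```

```text
the job is handed in; nothing more can be done
None
```

The board is seated against both dowels and the end stop, the bow is fully down with its wire in the groove, and the arm is clear of everything. I handed the job in; it reports no verdict.

- **First push jammed:** Pushing on the cut corner drove the board's far left corner in under the brass button. It built up about 13 N at the wrist, roughly 12 N of it toward the stop, so I backed off.
- **Recovery:** I nudged the left end about 10 mm to the right, then pushed squarely on the near edge at mid-board until it bore on both dowels. The cut corner then slid it home.
- **Final press:** I held about 15 N on the cut corner for roughly half a second, split evenly (about 10.5 N) between the dowel and stop directions. The force on each dowel and the stop was not measured; I worked it out from the wrist reading. All three should be above 1.5 N and well below 20 N.
- **Lowering the bow:** I lowered it by the black handle, gripped at 20 N, until it met its stop. The wrist read 5 N upward there, then I let go and lifted clear.

**Last checks by wrist camera:**
- **Board:** The left end measures within about 1 mm of home, square within about 0.2°, and the top is 28 mm above the worktop, so it lies flat.
- **Bow:** The handle top is at 92.6 mm against the 92.5 mm expected for fully down.
- **Disagreement:** One fit of the plate's near edge was off by about 1.6°. I ignored it because the worktop edge nearby confuses it; the other plate edges agreed within 0.3°.
- **Not checked:** I did not re-measure the bystanders, but the arm's path kept clear of them.

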